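# Pin the trolley wheel

## Task

The near wheel of the trolley is only slid onto its axle. Take the linch pin out of the wooden stand, push it fully home through the hole in the axle end with its ring still open and on the free-end side, then flip the sprung ring over the axle end so that it snaps shut past the pin's end, and let go. Leave the other two pins standing in their holes.

Things in the scene. Friction and masses are not known exactly. Their poses are not given: they have to be found in the camera images.
- pin_hole (a point): Mouth of the pin hole on the upper flat of the trolley's free axle end. z points out along the hole's axis, leaning 32 degrees from vertical towards the robot; x level along the axle to its free end. The hole is 10.6 mm wide, 24 mm long, right through, mouth slightly chamfered. A spring plunger 13 mm down on its +y side stops a pin let fall: 6 to 10 N pushes it past and on until its collar meets the flat.
- axle_tip (a point): Centre of the end face of the free axle end, a square steel bar 24 x 24 mm, 16 mm beyond the hole's axis and 80 mm above the table; axes as pin_hole. On the other side of the hole a 36 mm washer begins 28 mm and the 160 mm wheel 38 mm from the hole's axis. The trolley lies on its back and cannot move; its frame points away from the robot.
- pin_head (a point): Centre of the steel linch pin's flat-sided head, 14 (x) x 16 (y) x 26 mm (z), to be gripped across y. z runs along the pin from tip to head, x to the side where the open ring stands out. The pin starts upright in a loose hole of the wooden stand (three holes in a row, 60 mm apart), collar on the stand's top 47 mm above the table. About 110 g with its ring.
- pin_collar (a point): Centre of the underside of the linch pin's round collar (22 mm wide, 8 mm thick, directly under the head, 21 mm below pin_head); axes as pin_head. Below it the shaft, 9 mm in diameter and 40 mm long with a tapered tip. It comes to lie on pin_hole when the pin is home.
- ring_bar (a point): Middle of the far bar of the linch pin's ring, a D-shaped hoop of 5 mm wire, 46 mm wide overall, inside 36 mm; this bar is 50 mm from the hinge. The hinge runs along the pin's y through its axis, 4 mm above the collar's underside. The hoop passes around the square axle end, one leg on each side, as it flips.
- ring (a joint): Angle of the ring, rad: 0 open (it stands out to the pin's x, 10 degrees up), 1.885 shut (along the shaft, its bar just past the pin's tip). Growing turns the bar towards the tip. A spring holds it open below 0.75 and snaps it shut by itself above that; about 2 to 3 N at the bar starts it from open.
- clevis_head (a point): Centre of the 22 mm flat round head (6 mm thick) of a plain pin without ring, standing in another hole of the stand. To be left there.
- bolt_head (a point): Centre of the 19 mm head (8 mm thick) of a bolt standing in another hole of the stand. To be left there.
There are look-alikes about, which are no part of the job. What is shaped like the part that bears clevis_head but pink is not meant.

How it is judged:
By the outcome, as a careful person would: the job done as asked, in the order asked, and still so for the second after the job is handed in, with the robot touching nothing.
It also fails if it takes over 51 s, if anything falls off the work surface, if the arm or the gripper's body presses on something with over 40 N, if the wrist force passes 120 N, or if a joint passes its speed limit or range.

## Robot

A 7-joint arm with a two-finger parallel gripper is mounted at the origin on the work surface. World frame = base frame: x ahead of the robot, y to its left, z up, the work surface at z = 0. Lengths are in m, angles in rad, forces in N, time in s.
With the tool pointing down it reaches from about 0.4 to 0.875 m from the base axis. Payload 19.3 kg.
Tool frame: the origin (TCP) lies between the finger pads; the fingertips stand 17 mm ahead of it and the grasp point (between the pads) lies 2 mm behind it (bot.tips_ahead is the z of the fingertips in the tool frame, in m); z points along the fingers, y is the direction in which the jaws open and shut (so a half turn about z gives the same grasp; the last joint's range is limited). The gripper opens to 85 mm and grips with 20 to 120 N. Pads are 22 mm wide; open, the fingers measure 114 mm over their backs; the gripper's body (76 mm by 85 mm) begins 54 mm behind the grasp point. The pads swing forward as they close: fully open they stand 13 mm farther back than shut.
Start: joints at [1.097, 0.521, -0.036, 1.599, 0.021, 1.021, -0.113], TCP at [0.246, -0.575, 0.248] pointing down, gripper open.
Joint ranges: [-2.91, 2.91], [-0.3, 2.13], [-1.5, 1.42], [0.17, 2.43], [-1.26, 4.41], [0.16, 1.93], [-2.52, 2.52]. Speed limits (rad/s): [1.89, 1.89, 2.39, 2.39, 3.01, 3.01, 3.01].

## Interface

Orientations are given as [roll, pitch, yaw] about the fixed x, y, z axes, in that order (R = Rz(yaw) Ry(pitch) Rx(roll)).
In Python, from workcell import telemetry, cams, job, bot gives the robot as it stands.
- The arm moves only by the tool arm_command, never from a script. Its argument "deltas" is a list of rows, each a list of 7 numbers: the opening, from -1 (shut) to 1 (fully open), so that 0 is half open, then the shift along the tool's x, y, z normalised to -1 to 1, where 1 is 150 mm, then the turn, a rotation vector about the tool's x, y, z normalised to -1 to 1, where 1 is 45 degrees. In form: [[hand, tx, ty, tz, rx, ry, rz], ...]. A call has 1 to 8 rows; each row is the pose to reach, as a shift and turn from the pose commanded when the call began, along the tool's axes at that moment; what a row does not reach only later rows make up. A row lasts 1/8 s, in which the tool goes at most 62.5 mm and 10.7 degrees, less where a joint would pass 70% of its speed; a pose out of reach is approached as far as the arm can. A call with a number of a shift or a turn outside -1 to 1 is refused whole. A call with a gripper value outside its range is refused whole. The fingers move at their own pace and stop on an object; "newtons" is the grip in N (left out, the last holds). Time passes only in rows, so rows that repeat a pose let the fingers close. It gives the time, the measured TCP pose, the force and the opening at its end, in the units of the state.
- telemetry.observe(): the state, without advancing time (a new reading comes with each control period).
- cams.grab_frame(name): name is "scene" or "top" or "wrist"; returns the picture (384x512x3 uint8, blue, green, red); there is no depth.
- cams.get_calibration(name): a dict with "fx", "fy", "cx", "cy" (pixels), "k1" (the pictures are not rectified: a ray, as slopes to the right and down, at radius r is drawn at 1 + k1 r^2 times it, then the intrinsics apply), "R" (3x3) and "t" (3): a world point X has camera coordinates R X + t. Camera axes: x right, y down, z forward; pixel columns grow to the right and rows downward; lengths in m; the calibration is good to about 2 mm. A picture is of the moment at which its call begins: read the wrist's pose just before it. get_calibration takes no time and is no camera call; for the wrist camera it gives the pose at the moment of the call.
- job.job_done(): hands the job in, once; it reports no verdict.
The state is a dict: "clock": time; "qpos": joint angles; "qd": joint speeds; "joint_efforts": joint torques, N m; "position": TCP position; "tool_rot": TCP orientation; "force": force on the tool from outside, world axes, zero at the start; "moment": the same for the moment, N m; "grip_width": finger opening in m.
Only numpy, scipy, OpenCV 4.12 (cv2) and the standard library are available. Lean on these libraries where they do the work, as an engineer would, in place of code of your own. Each camera call takes 0.05 s, during which the arm holds its last target.

## Working session

There is one attempt and no reset: what is moved stays moved. The work goes in short steps, Python scripts to look and compute and a tool call to move; the robot and the scene stay as the last step left them, time stands still between calls to the robot, and variables do not carry over. Pictures are saved under pics/ and viewed, and the job is handed in when it is done.

Besides the shell and the picture viewer there is one more tool, called after ">>>" as name(argument=value, ...), one argument or row to a line, values as JSON. arm_command: Moves the arm, as the interface text tells. Its arguments: {"type":"object","properties":{"deltas":{"type":"array","items":{"type":"array","items":{"type":"number"}}},"newtons":{"type":"number"}},"required":["deltas"]}

```bash
ls; mkdir -p pics; python3 - <<'E'
from workcell import telemetry, cams, job, bot
import cv2,json
print(telemetry.observe())
for n in ["scene","top","wrist"]:
    c=cams.get_calibration(n); print(n,c)
    cv2.imwrite(f"pics/{n}0.png",cams.grab_frame(n))
E
```

```text
pics
{'clock': 0.0, 'qpos': array([ 1.09676794,  0.52200882, -0.03630873,  1.60000894,  0.02117338,
        1.0211217 , -0.11277708]), 'qd': array([-4.24325281e-05, -8.93064999e-04,  5.74960200e-04,  2.42666521e-03,
        3.24409917e-05, -4.01865939e-04, -2.32106043e-03]), 'joint_efforts': array([ 3.17082944e-03, -9.27114415e+01,  1.98156394e+00, -3.69931233e+01,
        1.80229062e-02,  8.19846347e-03,  6.10249140e-05]), 'position': array([ 0.24542217, -0.57444087,  0.24772883]), 'tool_rot': array([-3.14043201e+00,  7.09052319e-05,  4.03811293e-01]), 'force': array([-0.14063584,  0.81643317,  0.36083057]), 'moment': array([-0.01194242,  0.01073169,  0.01961807]), 'grip_width': 0.08550116515763138}
scene {'fx': 420.8862455923911, 'fy': 420.8862455923911, 'cx': 253.80355441079428, 'cy': 192.8657009019756, 'k1': -0.07167254067013501, 'R': array([[ 0.71836639,  0.69566353,  0.00140909],
       [ 0.58638534, -0.6044296 , -0.53927459],
       [-0.37430197,  0.38822301, -0.84212881]]), 't': array([-0.28850861, -0.32738744,  1.01281651])}
top {'fx': 423.7284895483006, 'fy': 423.7284895483006, 'cx': 257.8945098322234, 'cy': 192.4593425210778, 'k1': -0.1238431931817322, 'R': array([[-1.72255960e-03, -9.99755757e-01,  2.20331347e-02],
       [-9.95486389e-01, -3.76332749e-04, -9.49036755e-02],
       [ 9.48887878e-02, -2.20971630e-02, -9.95242600e-01]]), 't': array([-0.14801458,  0.52341596,  0.7784244 ])}
wrist {'fx': 341.280604212071, 'fy': 341.280604212071, 'cx': 254.2064161919788, 'cy': 190.602309765152, 'k1': 0.007796953255108125, 'R': array([[ 0.39312615, -0.91948281, -0.00178508],
       [-0.88656372, -0.37956496,  0.26445265],
       [-0.24383722, -0.10238066, -0.96439702]]), 't': array([-0.62475599, -0.03438841,  0.37866554])}
```

View pics/scene0.png

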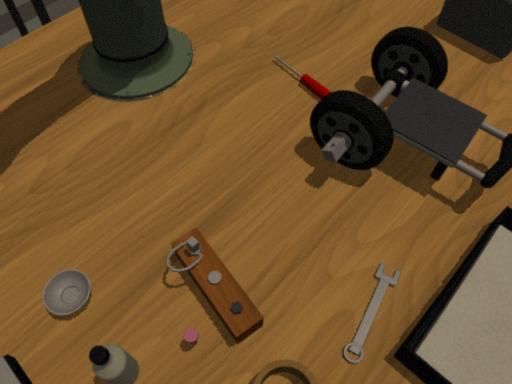

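View pics/top0.png

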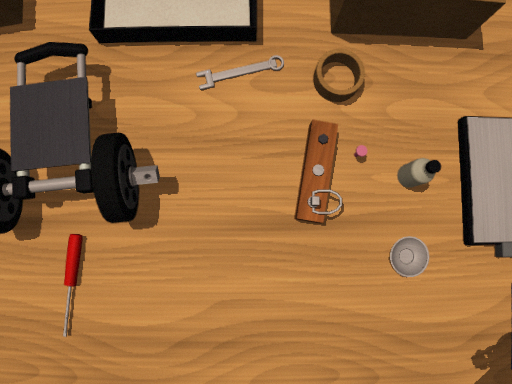

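View pics/wrist0.png

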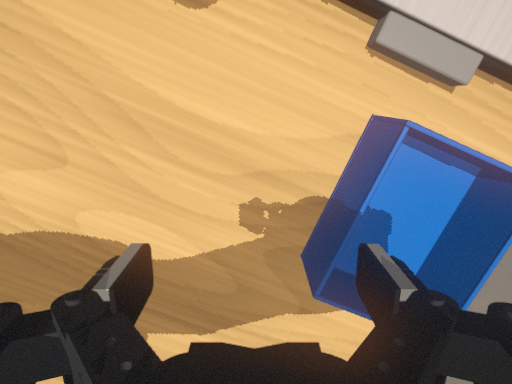

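```bash
cat > h.py <<'E'
import numpy as np, cv2
from scipy.spatial.transform import Rotation as Ro
from workcell import telemetry, cams, job, bot
def ray(c,u,v):
    x=np.array([(u-c['cx'])/c['fx'],(v-c['cy'])/c['fy']]);s=x.copy()
    for _ in range(20): s=x/(1+c['k1']*(s@s))
    R=np.array(c['R']);t=np.array(c['t'])
    d=R.T@np.array([s[0],s[1],1.]); return -R.T@t, d/np.linalg.norm(d)
def proj(c,X):
    p=np.array(c['R'])@np.asarray(X,float)+np.array(c['t']); s=p[:2]/p[2]; s=s*(1+c['k1']*(s@s))
    return np.array([c['cx']+c['fx']*s[0],c['cy']+c['fy']*s[1]])
def onz(c,u,v,z):
    o,d=ray(c,u,v); return o+d*(z-o[2])/d[2]
def tri(obs):
    A=np.zeros((3,3));b=np.zeros(3);L=[]
    for c,u,v in obs:
        o,d=ray(c,u,v);P=np.eye(3)-np.outer(d,d);A+=P;b+=P@o;L.append((o,d))
    X=np.linalg.solve(A,b)
    return X,[float(np.linalg.norm(np.cross(d,X-o))*1000) for o,d in L]
def crop(im,x0,y0,x1,y1,k,fn):
    cv2.imwrite(fn,cv2.resize(im[y0:y1,x0:x1],None,fx=k,fy=k,interpolation=cv2.INTER_CUBIC))
E
python3 - <<'E'
from h import *
s=cv2.imread('pics/scene0.png');t=cv2.imread('pics/top0.png')
a=cv2.resize(s[225:345,160:270],None,fx=5,fy=5,interpolation=3)[:600,:400]
crop(s,160,225,270,345,5,'pics/s_stand.png')
crop(t,285,110,385,230,5,'pics/t_stand.png')
crop(s,300,80,420,190,5,'pics/s_ax.png')
crop(t,70,120,190,230,5,'pics/t_ax.png')
E
```

```text
(no output)
```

View pics/s_stand.png

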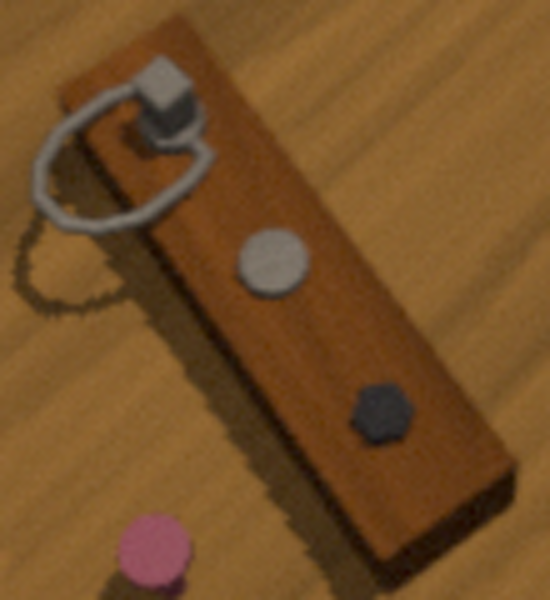

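View pics/t_stand.png

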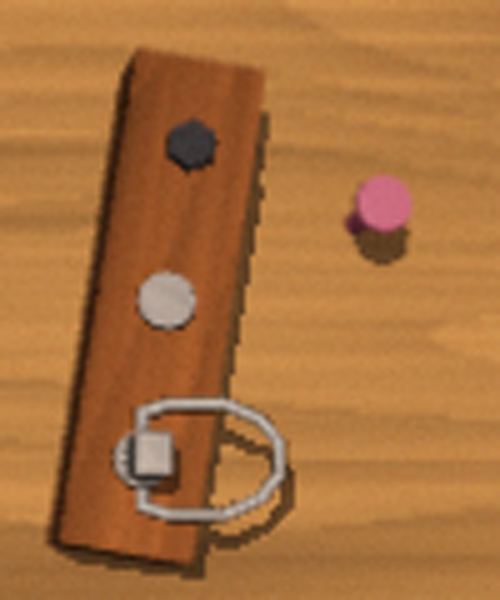

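View pics/s_ax.png

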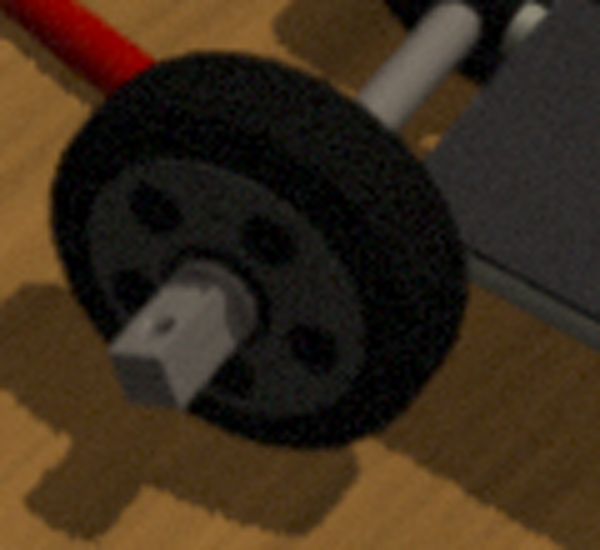

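View pics/t_ax.png

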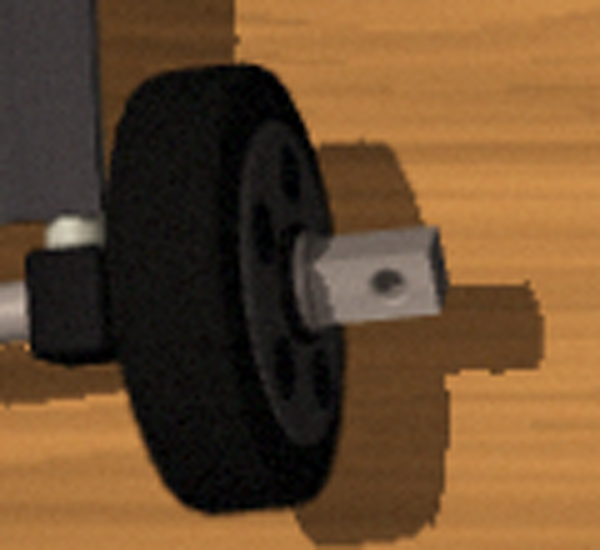

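```bash
python3 - <<'E'
from h import *
S=cams.get_calibration('scene');T=cams.get_calibration('top')
def s1(x,y,x0,y0): return ((x+.5)/5-.5+x0,(y+.5)/5-.5+y0)
def two(n,a,b,so,to):
    u=s1(*a,*so);v=s1(*b,*to);X,e=tri([(S,*u),(T,*v)]);print(n,X.round(4),np.round(e,2));return X
so,to=(160,225),(285,110)
h=two('headtop',(161,80),(153,454),so,to)
print('head z81',onz(S,*s1(161,80,*so),.081),onz(T,*s1(153,454,*to),.081))
two('clevis',(273,260),(167,300),so,to);two('bolt',(382,410),(191,145),so,to)
two('ringbar',(36,180),(284,462),so,to)
so,to=(300,80),(70,120)
two('hole',(163,326),(388,283),so,to)
# corners: end face upper corners
two('c_low(robot side) ',(112,349),(441,310),so,to)
two('c_ridge ',(183,404),(436,229),so,to)
for p in [(0.0,0)]:pass
E
```

```text
headtop [ 0.5047 -0.2482  0.0805] [1.07 1.07]
head z81 [ 0.50556162 -0.24746484  0.081     ] [ 0.50398831 -0.24897921  0.081     ]
clevis [ 0.5642 -0.2587  0.0529] [1.1 1.1]
bolt [ 0.6229 -0.2687  0.0536] [1.13 1.13]
ringbar [ 0.5016 -0.2966  0.0772] [0.41 0.41]
hole [0.5469 0.0488 0.0916] [1.68 1.68]
c_low(robot side)  [0.5382 0.0312 0.0866] [2.03 2.03]
c_ridge  [0.5686 0.0356 0.078 ] [2.11 2.11]
```

```bash
cat > plan.py <<'E'
import sys
from h import *
def plan(p,R):
    st=telemetry.observe();R0=Ro.from_euler('xyz',st['tool_rot'])
    d=R0.inv().apply(np.array(p)-st['position'])/.15
    r=(R0.inv()*R).as_rotvec()/(np.pi/4)
    print('clk %.2f'%st['clock'],'pos',st['position'].round(4),'rpy',np.degrees(st['tool_rot']).round(2),'w',round(st['grip_width'],4),'F',st['force'].round(1))
    print('delta',d.round(3),r.round(3), 'q',st['qpos'].round(2))
if __name__=='__main__':
    a=list(map(float,sys.argv[1:7])); plan(a[:3],Ro.from_euler('xyz',a[3:],degrees=True))
E
python3 plan.py .505 -.248 .17 180 0 87
```

```text
clk 0.15 pos [ 0.2454 -0.5746  0.2479] rpy [-179.95    0.     23.13] w 0.0852 F [-0.6  0.3  0.4]
delta [ 2.447 -1.322  0.52 ] [-1.000e-03 -1.000e-03 -1.419e+00] q [ 1.1   0.52 -0.04  1.6   0.02  1.02 -0.11]
```

>>> arm_command(
  deltas=[
    [0.1,0.2,-0.1,0.05,0,0,-0.12],
    [0.1,0.45,-0.25,0.1,0,0,-0.28],
    [0.1,0.7,-0.38,0.15,0,0,-0.42],
    [0.1,1,-0.54,0.2,0,0,-0.6],
    [0.1,1,-0.54,0.2,0,0,-0.6],
  ],
)

```text
clock: 0.78
position: [0.3541, -0.4382, 0.2178]
tool_rot: [-3.141, -0.002, 0.882]
force: [-0.7, -0.4, -0.1]
grip_width: 0.0471
```

```bash
python3 plan.py .505 -.248 .17 180 0 87
```

```text
clk 0.78 pos [ 0.3541 -0.4382  0.2178] rpy [-1.7995e+02 -1.0000e-01  5.0540e+01] w 0.0471 F [-0.7 -0.4 -0.1]
delta [ 1.618 -0.029  0.322] [-0.    -0.002 -0.81 ] q [ 0.92  0.46 -0.19  1.79  0.1   0.9   0.  ]
```

>>> arm_command(
  deltas=[
    [0,0.3,0,0.08,0,0,-0.18],
    [0,0.6,0,0.15,0,0,-0.36],
    [0,0.9,-0.01,0.2,0,0,-0.55],
    [0,1,-0.02,0.25,0,0,-0.72],
    [0,1,-0.02,0.25,0,0,-0.8],
  ],
)

```text
clock: 1.4
position: [0.4458, -0.3235, 0.1802]
tool_rot: [-3.141, -0.001, 1.507]
force: [0.4, -0.4, -0.5]
grip_width: 0.0428
```

```bash
python3 plan.py .505 -.248 .17 180 0 87; python3 - <<'E'
from h import *
cv2.imwrite('pics/w1.png',cams.grab_frame('wrist'))
E
```

```text
clk 1.40 pos [ 0.4458 -0.3235  0.1802] rpy [-1.7996e+02 -4.0000e-02  8.6360e+01] w 0.0428 F [ 0.4 -0.4 -0.5]
delta [0.528 0.362 0.068] [-0.001 -0.001 -0.014] q [ 0.78  0.51 -0.35  1.85  0.23  0.83  0.25]
```

View pics/w1.png

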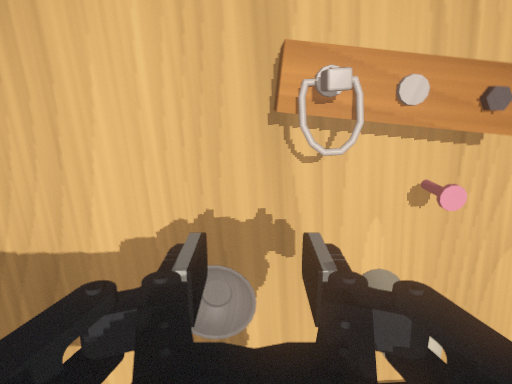

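>>> arm_command(
  deltas=[
    [0,0.2,0.13,0.02,0,0,0],
    [0,0.4,0.27,0.05,0,0,0],
    [0,0.5,0.36,0.07,0,0,0],
    [0,0.5,0.36,0.07,0,0,0],
    [0,0.5,0.36,0.07,0,0,0],
  ],
)

```text
clock: 2.08
position: [0.5037, -0.2544, 0.1702]
tool_rot: [-3.141, 0.001, 1.502]
force: [-0.9, -0.0, -0.8]
grip_width: 0.0422
```

```bash
python3 plan.py .505 -.248 .12 180 0 87; python3 - <<'E'
from h import *
im=cams.grab_frame('wrist')
cv2.imwrite('pics/w2.png',im); crop(im,180,120,360,270,4,'pics/w2c.png')
import pickle;pickle.dump(cams.get_calibration('wrist'),open('w2.pkl','wb'))
E
```

```text
clk 2.08 pos [ 0.5037 -0.2544  0.1702] rpy [-1.7997e+02  3.0000e-02  8.6030e+01] w 0.0422 F [-0.9 -0.  -0.8]
delta [0.043 0.006 0.335] [-0.001  0.001 -0.022] q [ 0.62  0.54 -0.35  1.82  0.25  0.82  0.07]
```

View pics/w2c.png

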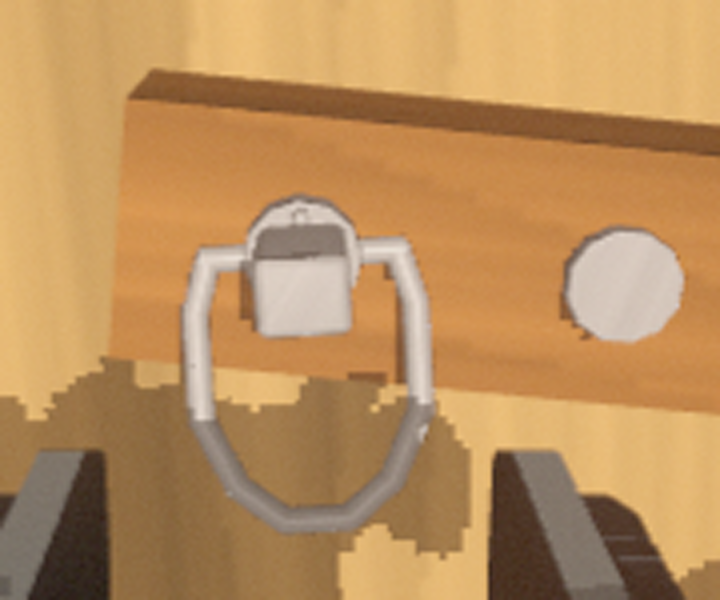

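```bash
python3 - <<'E'
from h import *
import pickle;c=pickle.load(open('w2.pkl','rb'))
f=lambda x,y,z:onz(c,(x+.5)/4-.5+180,(y+.5)/4-.5+120,z)
P=[f(*p,.081) for p in [(253,258),(350,254),(352,330),(260,338)]]
print(np.round(P,4)); print('head',np.mean(P,0)); print([np.linalg.norm(P[i]-P[i-1]) for i in range(4)])
for a,b in [(0,1),(3,2)]:
    d=P[b]-P[a];print('y ang',np.degrees(np.arctan2(d[1],d[0])))
a,b=f(203,255,.051),f(405,243,.051);d=b-a
print('hinge',a,b,(a+b)/2,np.degrees(np.arctan2(d[1],d[0])),np.linalg.norm(d))
b=f(312,519,.051+.0087);print('bar',b)
print('clevis',f(625,284,.053))
E
```

```text
[[ 0.4975 -0.2418  0.081 ]
 [ 0.5133 -0.2422  0.081 ]
 [ 0.5128 -0.2551  0.081 ]
 [ 0.4976 -0.2555  0.081 ]]
head [ 0.50532461 -0.2486697   0.081     ]
[np.float64(0.013645477525454605), np.float64(0.0157427228875468), np.float64(0.012902886908511532), np.float64(0.015215239571503199)]
y ang -1.535359144521603
y ang 1.2345113912991788
hinge [ 0.48682501 -0.24815641  0.051     ] [ 0.52417035 -0.24846241  0.051     ] [ 0.50549768 -0.24830941  0.051     ] -0.46945537490608585 0.037346590483944
bar [ 0.50356961 -0.29844547  0.0597    ]
clevis [ 0.56410105 -0.25853991  0.053     ]
```

```bash
python3 plan.py .5054 -.2485 .076 180 0 89
```

```text
clk 2.12 pos [ 0.5037 -0.2544  0.1703] rpy [-1.7997e+02  3.0000e-02  8.6020e+01] w 0.0426 F [-0.6  0.6 -0.3]
delta [0.041 0.009 0.629] [-0.001  0.001 -0.066] q [ 0.62  0.54 -0.35  1.82  0.25  0.82  0.07]
```

>>> arm_command(
  deltas=[
    [0,0.02,0.005,0.15,0,0,-0.04],
    [0,0.041,0.01,0.3,0,0,-0.066],
    [0,0.041,0.01,0.45,0,0,-0.066],
    [0,0.041,0.01,0.54,0,0,-0.066],
    [0,0.041,0.01,0.54,0,0,-0.066],
    [0,0.041,0.01,0.54,0,0,-0.066],
  ],
)

```text
clock: 2.88
position: [0.5066, -0.2474, 0.09]
tool_rot: [3.141, 0.0, 1.555]
force: [0.7, 0.6, 0.8]
grip_width: 0.0428
```

```bash
python3 plan.py .5054 -.2485 .076 180 0 89; python3 - <<'E'
from h import *
im=cams.grab_frame('wrist')
cv2.imwrite('pics/w3.png',im)
E
```

```text
clk 2.88 pos [ 0.5066 -0.2474  0.09  ] rpy [1.7995e+02 2.0000e-02 8.9080e+01] w 0.0428 F [0.7 0.6 0.8]
delta [-0.007 -0.008  0.094] [0.001 0.    0.002] q [ 0.58  0.66 -0.32  1.87  0.32  0.66  0.05]
```

View pics/w3.png

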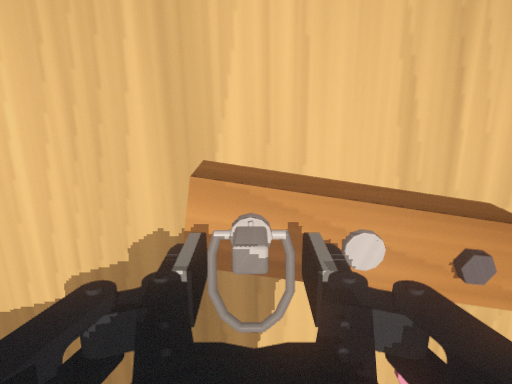

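>>> arm_command(
  deltas=[
    [0,-0.007,-0.008,0.05,0,0,0],
    [0,-0.007,-0.008,0.094,0,0,0],
    [0,-0.007,-0.008,0.094,0,0,0],
    [-0.5,-0.007,-0.008,0.094,0,0,0],
    [-1,-0.007,-0.008,0.094,0,0,0],
    [-1,-0.007,-0.008,0.094,0,0,0],
    [-1,-0.007,-0.008,0.094,0,0,0],
    [-1,-0.007,-0.008,0.094,0,0,0],
  ],
  newtons=60,
)

```text
clock: 3.92
position: [0.5053, -0.2481, 0.0754]
tool_rot: [3.141, 0.0, 1.555]
force: [-0.9, 0.8, 5.2]
grip_width: 0.0145
```

```bash
python3 plan.py .5054 -.2485 .17 180 0 89; python3 - <<'E'
from h import *
im=cams.grab_frame('wrist')
crop(im,130,150,380,340,3,'pics/w4.png')
E
```

```text
clk 3.92 pos [ 0.5053 -0.2481  0.0754] rpy [1.7997e+02 1.0000e-02 8.9110e+01] w 0.0145 F [-0.9  0.8  5.2]
delta [-0.003  0.001 -0.63 ] [0.001 0.    0.002] q [ 0.58  0.68 -0.31  1.88  0.33  0.63  0.04]
```

View pics/w4.png

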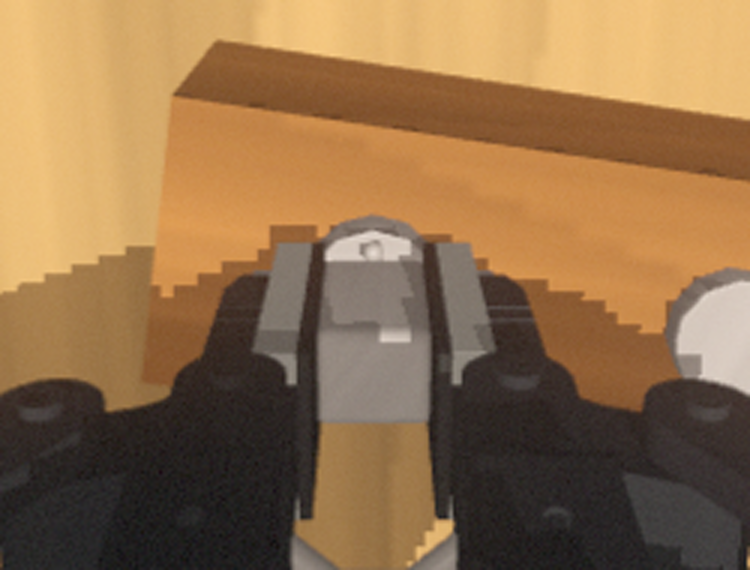

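>>> arm_command(
  deltas=[
    [-1,0,0,-0.07,0,0,0],
    [-1,0,0,-0.17,0,0,0],
    [-1,0,0,-0.3,0,0,0],
    [-1,0,0,-0.5,0,0,0],
    [-1,0,0,-0.75,0,0,0],
    [-1,0,0,-0.75,0,0,0],
    [-1,0,0,-0.75,0,0,0],
  ],
)

```text
clock: 4.85
position: [0.5048, -0.2481, 0.1878]
tool_rot: [-3.142, 0.0, 1.555]
force: [0.3, -0.3, -2.2]
grip_width: 0.0146
```

```bash
python3 plan.py .5054 -.2485 .19 180 0 89; python3 - <<'E'
from h import *
im=cams.grab_frame('wrist');cv2.imwrite('pics/w5.png',im)
im=cams.grab_frame('scene');crop(im,130,150,280,270,4,'pics/s5.png')
E
```

```text
clk 4.85 pos [ 0.5048 -0.2481  0.1878] rpy [-1.7999e+02  1.0000e-02  8.9100e+01] w 0.0146 F [ 0.3 -0.3 -2.2]
delta [-0.003  0.004 -0.015] [-0.     0.     0.002] q [ 0.63  0.52 -0.38  1.81  0.24  0.86  0.12]
```

View pics/w5.png

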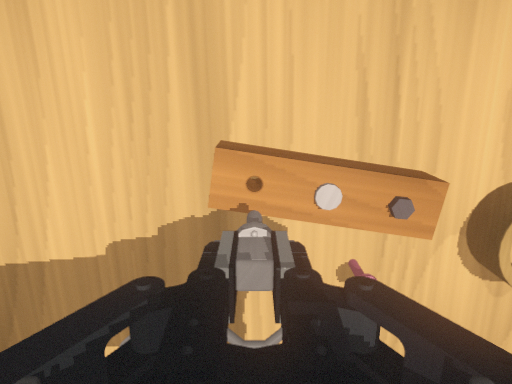

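View pics/s5.png

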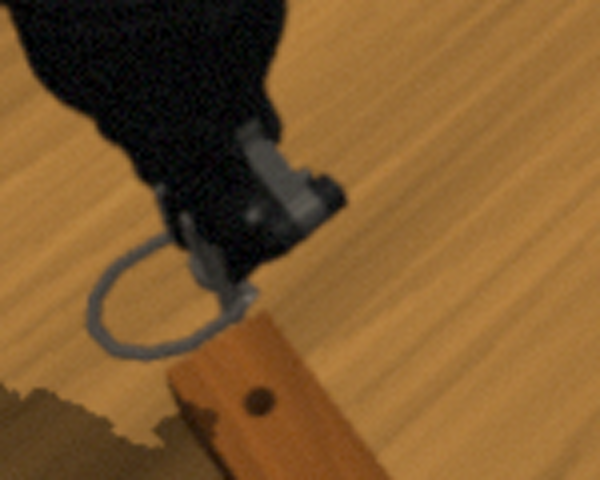

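```bash
python3 - <<'E'
from h import *
T=cams.get_calibration('top');S=cams.get_calibration('scene')
g=lambda x,y,z:onz(T,(x+.5)/5-.5+70,(y+.5)/5-.5+120,z)
for z,a,b in [(.0838,(330,325),(441,310)),(.0965,(330,239),(436,229))]:
    A,B=g(*a,z),g(*b,z);d=B-A;print(A,B,np.degrees(np.arctan2(d[1],d[0])))
print('hole top',g(388,283,.0902),'scene',onz(S,(163.5)/5-.5+300,326.5/5-.5+80,.0902))
im=cams.grab_frame('top');crop(im,110,140,180,210,9,'pics/t6.png')
im=cams.grab_frame('scene');crop(im,310,110,370,170,10,'pics/s6.png')
E
```

```text
[0.53178315 0.0699409  0.0838    ] [0.53711355 0.0302337  0.0838    ] -82.35416818890518
[0.56065982 0.06738745 0.0965    ] [0.56410879 0.02992167 0.0965    ] -84.74038306956247
hole top [0.54592545 0.04791613 0.0902    ] scene [0.54730539 0.05140897 0.0902    ]
```

View pics/t6.png

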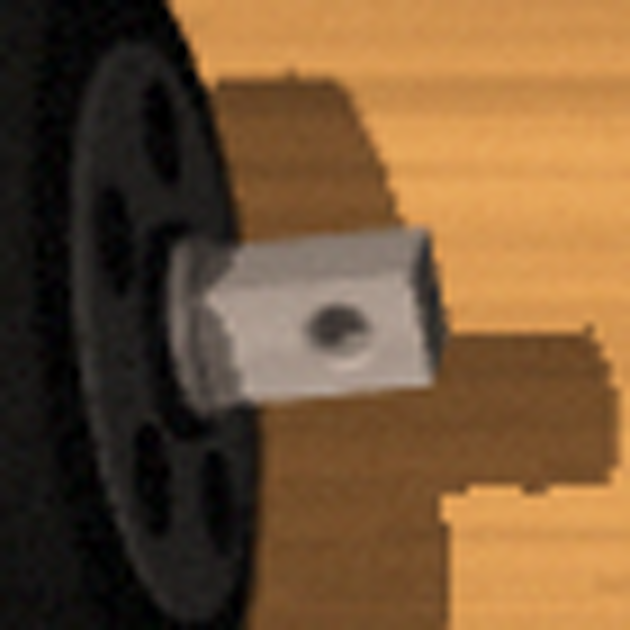

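View pics/s6.png

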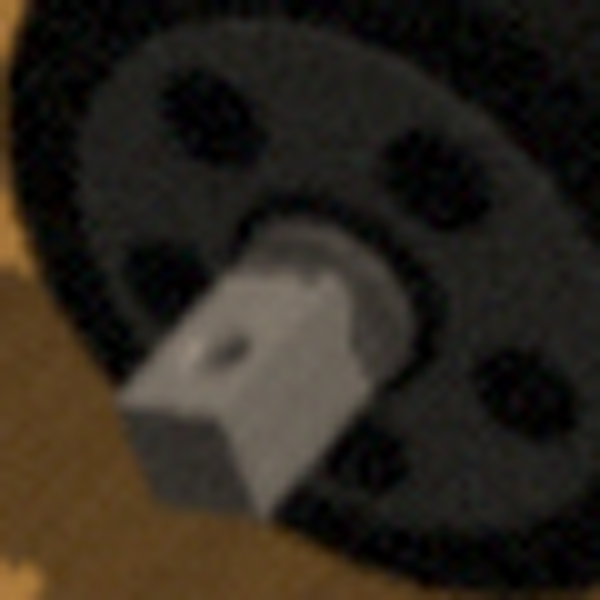

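```bash
python3 - <<'E'
from h import *
T=cams.get_calibration('top');S=cams.get_calibration('scene')
t=lambda x,y:((x+.5)/9-.5+110,(y+.5)/9-.5+140)
s=lambda x,y:((x+.5)/10-.5+310,(y+.5)/10-.5+110)
for n,a,b in [('hole',(338,328),(224,350)),('low',(434,384),(122,405)),('ridge',(415,270),(213,417))]:
    X,e=tri([(T,*t(*a)),(S,*s(*b))]);print(n,X.round(4),e[0].__round__(2))
for z,a,b in [(.0838,(245,403),(434,384)),(.0965,(215,291),(415,270))]:
    A,B=onz(T,*t(*a),z),onz(T,*t(*b),z);d=B-A;print(A,B,np.degrees(np.arctan2(d[1],d[0])))
A,B=onz(S,*s(320,285),.0965),onz(S,*s(213,417),.0965);d=B-A;print('scene ridge',A,B,np.degrees(np.arctan2(d[1],d[0])))
A,B=onz(S,*s(235,275),.0838),onz(S,*s(122,405),.0838);d=B-A;print('scene low',A,B,np.degrees(np.arctan2(d[1],d[0])))
E
```

```text
hole [0.5469 0.0485 0.0927] 1.32
low [0.5375 0.0319 0.0835] 2.08
ridge [0.5571 0.032  0.0976] 0.74
[0.53225809 0.06783197 0.0838    ] [0.53600357 0.03024874 0.0838    ] -84.30879495576998
[0.55272715 0.07098276 0.0965    ] [0.55676907 0.03174034 0.0965    ] -84.11934324437662
scene ridge [0.5521859 0.0707786 0.0965   ] [0.55711465 0.03352061 0.0965    ] -82.46425242092488
scene low [0.53454862 0.07177432 0.0838    ] [0.53882082 0.03348228 0.0838    ] -83.63391440099346
```

```bash
cat > hole.py <<'E'
from plan import *
th=np.radians(-84.0)
P=np.array([.5464,.0484,.0903])
def frame(th):
    hx=np.array([np.cos(th),np.sin(th),0]);h=np.array([np.sin(th),-np.cos(th),0])
    if h[0]>0:h=-h
    hz=np.sin(np.radians(32))*h+np.array([0,0,np.cos(np.radians(32))])
    hy=np.cross(hz,hx);return hx,hy,hz
hx,hy,hz=frame(th)
RT=Ro.from_matrix(np.c_[-hx,hy,-hz])
E
python3 - <<'E'
from hole import *
print(hx,hy,hz,RT.as_euler('xyz',degrees=True)); plan(P+.12*hz,RT)
E
```

```text
[ 0.10452846 -0.9945219   0.        ] [0.8434024  0.08864516 0.52991926] [-0.52701631 -0.05539165  0.8480481 ] [148.   0.  96.]
clk 5.05 pos [ 0.5048 -0.2479  0.1869] rpy [-1.7993e+02 -3.0000e-02  8.9110e+01] w 0.0147 F [-0.1  0.5 -2.5]
delta [ 1.929 -0.174 -0.033] [-0.712  0.042 -0.149] q [ 0.63  0.52 -0.38  1.81  0.24  0.86  0.12]
```

>>> arm_command(
  deltas=[
    [-1,0.15,-0.02,-0.05,-0.1,0,-0.02],
    [-1,0.35,-0.04,-0.1,-0.2,0.01,-0.04],
    [-1,0.6,-0.06,-0.1,-0.3,0.02,-0.06],
    [-1,0.8,-0.08,-0.1,-0.4,0.02,-0.08],
    [-1,1,-0.1,-0.1,-0.5,0.03,-0.1],
    [-1,1,-0.1,-0.1,-0.5,0.03,-0.1],
  ],
)

```text
clock: 5.8
position: [0.4912, -0.0962, 0.2022]
tool_rot: [2.749, -0.008, 1.639]
force: [-0.6, -0.4, -1.1]
grip_width: 0.0146
```

```bash
python3 - <<'E'
from hole import *
plan(P+.12*hz,RT)
E
```

```text
clk 5.80 pos [ 0.4912 -0.0962  0.2022] rpy [157.52  -0.45  93.9 ] w 0.0146 F [-0.6 -0.4 -1.1]
delta [ 0.921 -0.02   0.072] [-0.211  0.012 -0.046] q [ 0.52  0.29 -0.47  2.24  0.23  0.26 -0.04]
```

>>> arm_command(
  deltas=[
    [-1,0.2,0,0.02,-0.05,0,-0.01],
    [-1,0.45,-0.01,0.04,-0.1,0,-0.02],
    [-1,0.7,-0.02,0.07,-0.16,0.01,-0.03],
    [-1,0.92,-0.02,0.07,-0.21,0.01,-0.045],
    [-1,0.92,-0.02,0.07,-0.21,0.01,-0.045],
    [-1,0.92,-0.02,0.07,-0.21,0.01,-0.045],
  ],
)

```text
clock: 6.55
position: [0.4836, -0.0098, 0.1897]
tool_rot: [2.646, 0.036, 1.644]
force: [-0.2, -1.0, -3.0]
grip_width: 0.0148
```

```bash
python3 - <<'E'
from hole import *
plan(P+.12*hz,RT)
import pickle
im=cams.grab_frame('wrist');c=cams.get_calibration('wrist');cv2.imwrite('pics/w7.png',im);pickle.dump((c,telemetry.observe()),open('w7.pkl','wb'))
print(proj(c,P))
im=cams.grab_frame('scene');cv2.imwrite('pics/s7.png',im)
im=cams.grab_frame('top');cv2.imwrite('pics/t7.png',im)
E
```

```text
clk 6.55 pos [ 0.4836 -0.0098  0.1897] rpy [151.63   2.06  94.18] w 0.0148 F [-0.2 -1.  -3. ]
delta [ 0.342  0.033 -0.014] [-0.081  0.06  -0.012] q [ 0.3   0.28 -0.52  2.38  1.47  0.21 -1.49]
[271.02739697 115.27687713]
```

View pics/w7.png

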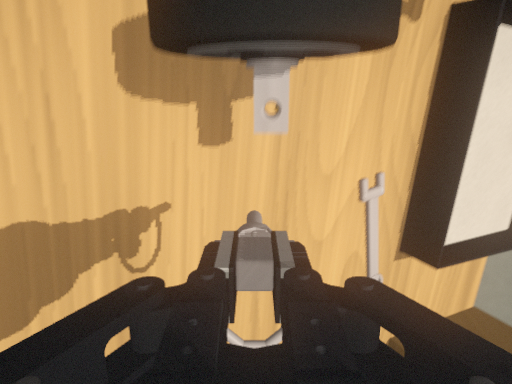

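View pics/s7.png

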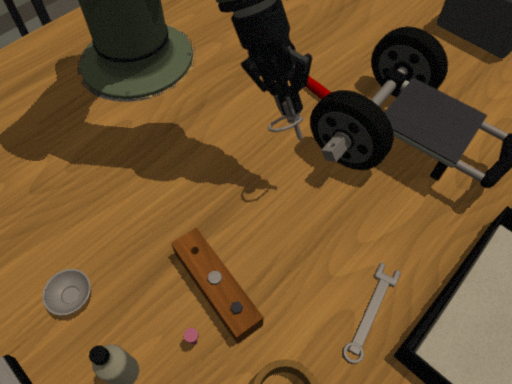

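View pics/t7.png

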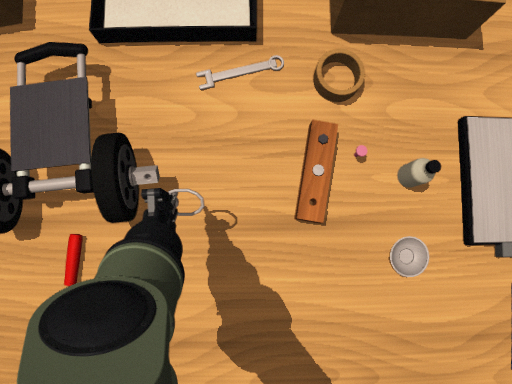

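>>> arm_command(
  deltas=[
    [-1,0.1,0.01,0,-0.03,0.02,0],
    [-1,0.22,0.02,-0.01,-0.06,0.04,-0.01],
    [-1,0.34,0.03,-0.014,-0.08,0.06,-0.012],
    [-1,0.34,0.03,-0.014,-0.08,0.06,-0.012],
    [-1,0.34,0.03,-0.014,-0.08,0.06,-0.012],
    [-1,0.34,0.03,-0.014,-0.08,0.06,-0.012],
  ],
)

```text
clock: 7.45
position: [0.4821, 0.0411, 0.1919]
tool_rot: [2.586, -0.0, 1.676]
force: [0.0, -0.1, -1.0]
grip_width: 0.0145
```

```bash
python3 - <<'E'
from hole import *
plan(P+.12*hz,RT)
import pickle
im=cams.grab_frame('wrist');c=cams.get_calibration('wrist');cv2.imwrite('pics/w8.png',im);pickle.dump((c,telemetry.observe()),open('w8.pkl','wb'))
print(proj(c,P))
crop(im,190,90,340,250,4,'pics/w8c.png')
E
```

```text
clk 7.45 pos [0.4821 0.0411 0.1919] rpy [ 1.4814e+02 -1.0000e-02  9.6050e+01] w 0.0145 F [ 0.  -0.1 -1. ]
delta [0.003 0.007 0.003] [-0.003 -0.001  0.001] q [ 0.32  0.3  -0.67  2.41  1.82  0.28 -1.92]
[255.71172784 189.30987231]
```

View pics/w8c.png

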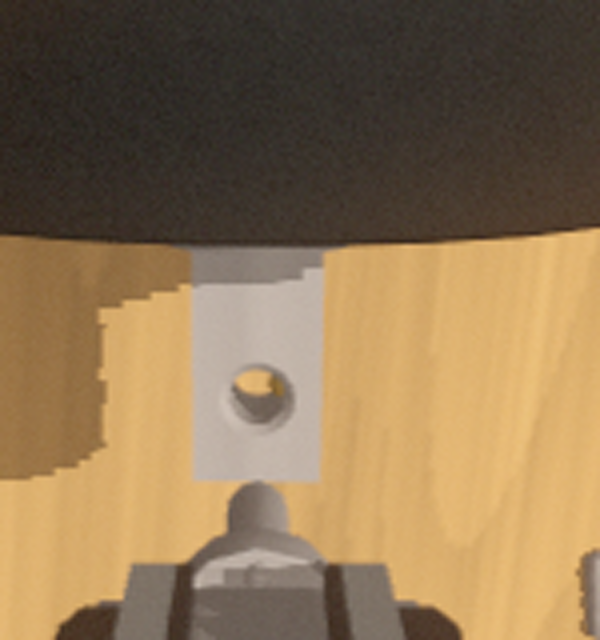

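```bash
python3 - <<'E'
from hole import *
import pickle
c,st=pickle.load(open('w8.pkl','rb'))
R=Ro.from_euler('xyz',st['tool_rot']).as_matrix();p=st['position']
def ont(x,y,zt,k=4,x0=190,y0=90):
    o,d=ray(c,(x+.5)/k-.5+x0,(y+.5)/k-.5+y0); o=R.T@(o-p);d=R.T@d; return o+d*(zt-o[2])/d[2]
for zt in (.116,.12,.124):
    L,Rr=ont(193,440,zt),ont(321.5,440,zt)
    print(zt,'w',(Rr-L)[1]*1e3,'ymid',(Rr+L)[1]*500,'hole',ont(258,398,zt)*1e3,'end x',ont(257,480,zt)[0]*1e3)
for zt in (.062,.065,.0684): print('tip',ont(258,482,zt)*1e3, 'shaft w',(ont(288,525,zt)-ont(228,525,zt))[1]*1e3)
E
```

```text
0.116 w 23.726792168355693 ymid -0.006078623948237334 hole [  1.56083734   0.13557196 116.        ] end x -14.248321329065963
0.12 w 24.120060703559854 ymid -0.006340100412683021 hole [  0.4824188    0.13765833 120.        ] end x -15.588774643250897
0.124 w 24.513329238764015 ymid -0.006601576877128708 hole [ -0.59599974   0.13974469 124.        ] end x -16.92922795743583
tip [ 3.54327124  0.10163566 62.        ] shaft w 8.749828051943982
tip [ 2.53305437  0.10310802 65.        ] shaft w 8.889952968630249
tip [ 1.38814193  0.1047767  68.4       ] shaft w 9.048761207541348
```

>>> arm_command(
  deltas=[
    [-1,0.003,0,0.06,0,0,0],
    [-1,0.003,0,0.14,0,0,0],
    [-1,0.003,0,0.22,0,0,0],
    [-1,0.003,0,0.3,0,0,0],
    [-1,0.003,0,0.3,0,0,0],
    [-1,0.003,0,0.3,0,0,0],
  ],
)

```text
clock: 8.25
position: [0.5053, 0.0448, 0.1539]
tool_rot: [2.585, -0.001, 1.677]
force: [-0.8, -0.6, -1.5]
grip_width: 0.0148
```

```bash
python3 - <<'E'
from hole import *
plan(P+.0745*hz,RT)
import pickle
im=cams.grab_frame('wrist');c=cams.get_calibration('wrist');pickle.dump((c,telemetry.observe()),open('w9.pkl','wb'))
crop(im,190,120,340,250,4,'pics/w9c.png')
im=cams.grab_frame('scene');crop(im,300,90,380,165,8,'pics/s9.png')
im=cams.grab_frame('top');crop(im,110,140,190,215,8,'pics/t9.png')
E
```

```text
clk 8.25 pos [0.5053 0.0448 0.1539] rpy [ 1.4813e+02 -4.0000e-02  9.6110e+01] w 0.0148 F [-0.8 -0.6 -1.5]
delta [-0.005  0.008  0.009] [-0.003 -0.002  0.002] q [ 0.35  0.45 -0.73  2.39  2.    0.4  -2.06]
```

View pics/w9c.png

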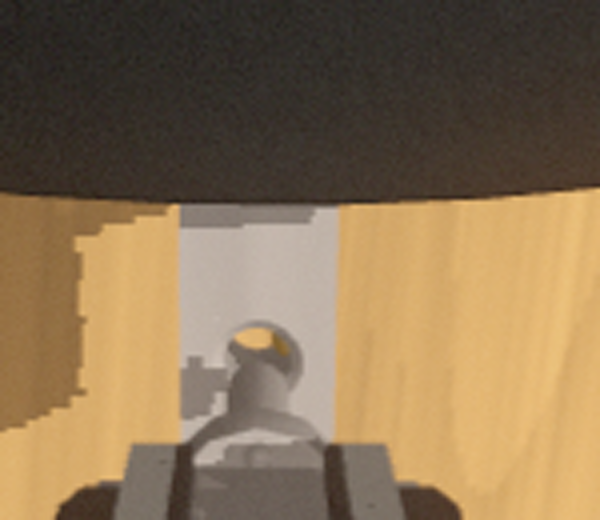

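View pics/s9.png

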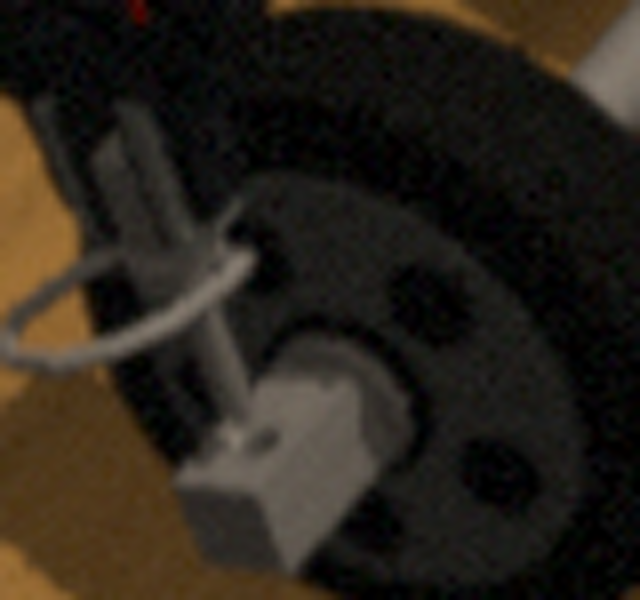

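View pics/t9.png

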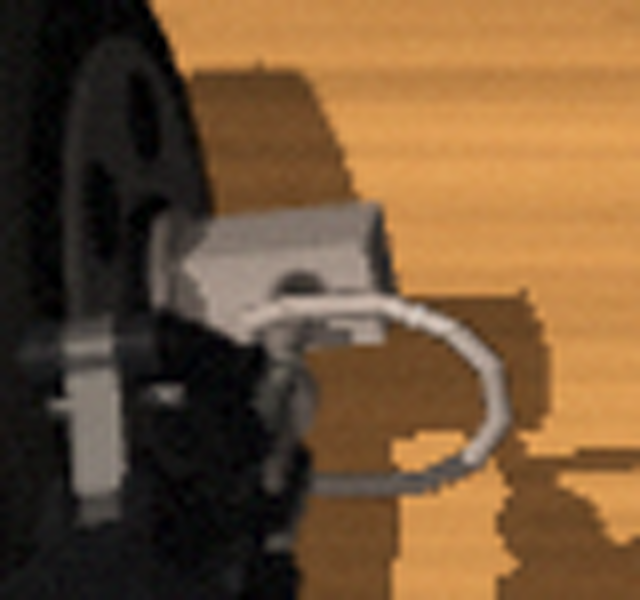

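```bash
python3 - <<'E'
from hole import *
import pickle
c,st=pickle.load(open('w9.pkl','rb'))
R=Ro.from_euler('xyz',st['tool_rot']).as_matrix();p=st['position']
def ont(x,y,zt,k=4,x0=190,y0=120):
    o,d=ray(c,(x+.5)/k-.5+x0,(y+.5)/k-.5+y0); o=R.T@(o-p);d=R.T@d; return o+d*(zt-o[2])/d[2]
for zt in (.0735,.0755,.0775):
    L,Rr=ont(180,350,zt),ont(336.5,350,zt)
    print(zt,'w',(Rr-L)[1]*1e3,'ymid',(Rr+L)[1]*500,'hole',ont(258,364,zt)*1e3, 'top',ont(258,320,zt)[0]*1e3)
# tool-frame nominal tip projected in scene/top crops, plus hole from home
S=cams.get_calibration('scene');T=cams.get_calibration('top')
for n,x in [('tip',[0,0,.0684]),('collar',[0,0,.0284]),('mouth nominal',[0,0,.0755])]:
    X=p+R@np.array(x);a=proj(S,X);b=proj(T,X)
    print(n,X.round(4),'scene crop',((a-[300,90]+.5)*8-.5).round(0),'top crop',((b-[110,140]+.5)*8-.5).round(0))
E
```

```text
0.0735 w 23.95350290505025 ymid 0.1271804592672017 hole [-0.65308322  0.08726596 73.5       ] top 6.401233929922603
0.0755 w 24.19444158863801 ymid 0.12853007034800082 hole [-1.32981819  0.08821409 75.5       ] top 5.7954555093399645
0.0775 w 24.43538027222577 ymid 0.12987968142879996 hole [-2.00655316  0.08916221 77.5       ] top 5.189677088757332
tip [0.5413 0.0487 0.096 ] scene crop [237. 418.] top crop [291. 310.]
collar [0.5203 0.0464 0.13  ] scene crop [177. 270.] top crop [260. 390.]
mouth nominal [0.5451 0.0491 0.09  ] scene crop [247. 443.] top crop [296. 297.]
```

```bash
python3 - <<'E'
from hole import *
import pickle
c,st=pickle.load(open('w8.pkl','rb'))
R=Ro.from_euler('xyz',st['tool_rot']).as_matrix();p=st['position']
def ont(x,y,zt,k=4,x0=190,y0=90):
    o,d=ray(c,(x+.5)/k-.5+x0,(y+.5)/k-.5+y0); o=R.T@(o-p);d=R.T@d; return o+d*(zt-o[2])/d[2]
for r in (528,532,536): print(r,ont(258,r,.0284)*1e3,ont(258,r,.0204)*1e3)
im=cv2.imread('pics/w8.png')
cv2.imwrite('pics/w8d.png',cv2.resize(im[200:260,220:290],None,fx=8,fy=8,interpolation=3))
im=cv2.imread('pics/w9c.png');cv2.imwrite('pics/w9d.png',cv2.resize(im[300:480,160:360],None,fx=3,fy=3,interpolation=3))
im=cv2.imread('pics/s9.png');cv2.imwrite('pics/s9d.png',cv2.convertScaleAbs(cv2.resize(im[230:530,120:420],None,fx=2,fy=2,interpolation=3),alpha=1.6))
im=cv2.imread('pics/t9.png');cv2.imwrite('pics/t9d.png',cv2.convertScaleAbs(cv2.resize(im[230:430,200:430],None,fx=3,fy=3,interpolation=3),alpha=1.3))
E
```

```text
528 [ 9.05524546  0.08248382 28.4       ] [12.05111434  0.07869602 20.4       ]
532 [ 8.54551792  0.08225006 28.4       ] [11.56791281  0.07847442 20.4       ]
536 [ 8.03495555  0.08201592 28.4       ] [11.08391989  0.07825246 20.4       ]
```

View pics/w8d.png

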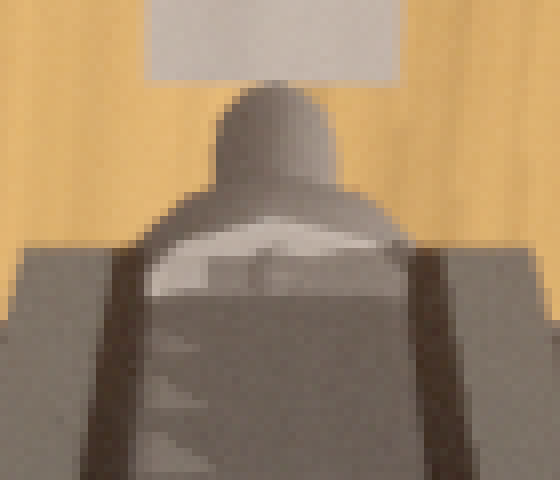

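View pics/w9d.png

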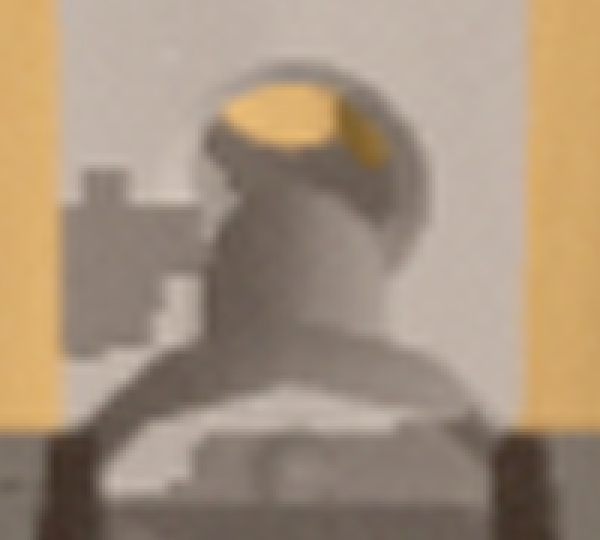

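View pics/s9d.png

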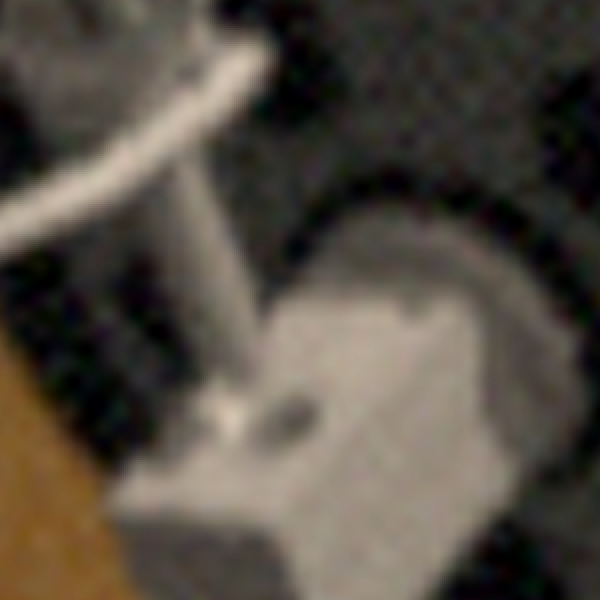

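View pics/t9d.png

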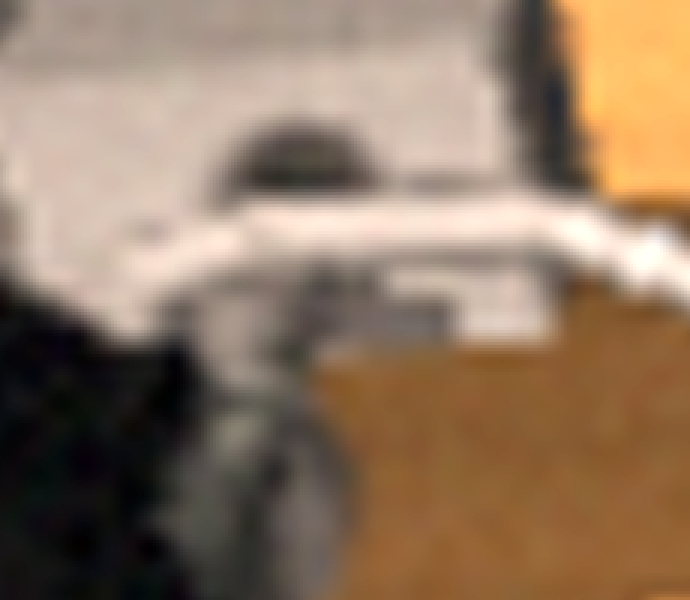

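```bash
python3 - <<'E'
from hole import *
im=cv2.imread('pics/w8.png')
a=cv2.resize(im[150:215,230:280],None,fx=8,fy=8,interpolation=3)
im=cv2.imread('pics/w7.png')
b=cv2.resize(im[75:140,245:295],None,fx=8,fy=8,interpolation=3)
cv2.imwrite('pics/hole78.png',np.hstack([a,b])[:600])
E
```

```text
(no output)
```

View pics/hole78.png

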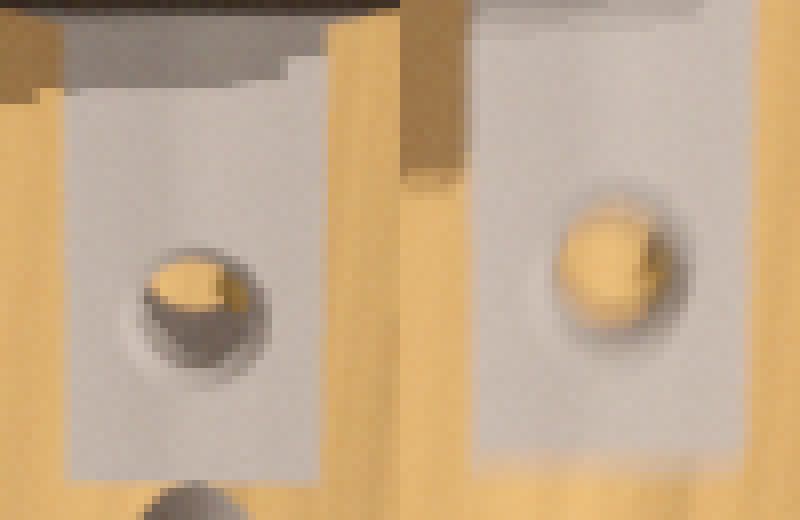

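>>> arm_command(
  deltas=[
    [-1,0.005,0,0,0,0,0],
    [-1,0.005,0,0.03,0,0,0],
    [-1,0.005,0,0.06,0,0,0],
    [-1,0.005,0,0.09,0,0,0],
    [-1,0.005,0,0.09,0,0,0],
  ],
)

```text
clock: 9.02
position: [0.5125, 0.0465, 0.1417]
tool_rot: [2.586, -0.001, 1.677]
force: [0.0, 0.1, -1.3]
grip_width: 0.015
```

```bash
python3 - <<'E'
from hole import *
plan(P+.0284*hz,RT)
st=telemetry.observe();print('Ftool',RT.inv().apply(st['force']).round(1))
im=cams.grab_frame('wrist');crop(im,190,120,340,250,4,'pics/w10c.png')
im=cams.grab_frame('scene');crop(im,300,90,380,165,8,'pics/s10.png')
E
```

```text
clk 9.03 pos [0.5125 0.0465 0.1417] rpy [ 1.4817e+02 -8.0000e-02  9.6110e+01] w 0.015 F [ 0.   0.1 -1.3]
delta [-0.012  0.011  0.221] [-0.004 -0.003  0.001] q [ 0.35  0.49 -0.74  2.38  2.03  0.44 -2.08]
Ftool [ 0.1 -0.7  1.2]
```

View pics/w10c.png

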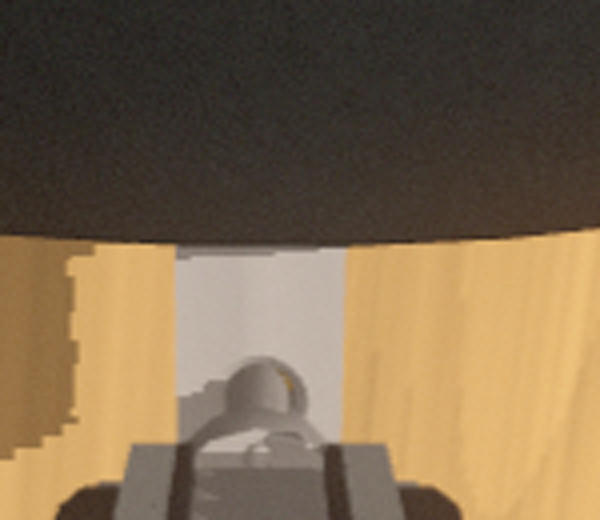

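View pics/s10.png

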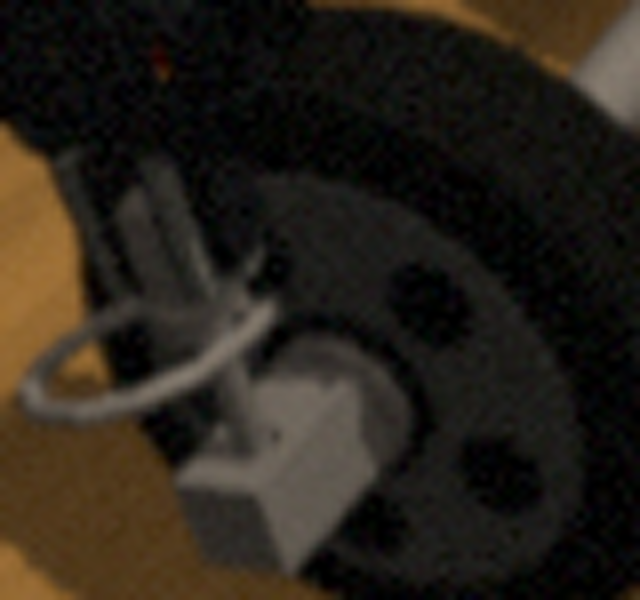

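>>> arm_command(
  deltas=[
    [-1,0.004,0.002,0,0,0,0],
    [-1,0.004,0.002,0.02,0,0,0],
    [-1,0.004,0.002,0.04,0,0,0],
    [-1,0.004,0.002,0.04,0,0,0],
  ],
)

```text
clock: 9.62
position: [0.5158, 0.0473, 0.137]
tool_rot: [2.586, -0.001, 1.677]
force: [-0.0, -3.1, -2.9]
grip_width: 0.0146
```

```bash
python3 - <<'E'
from hole import *
plan(P+.0284*hz,RT)
st=telemetry.observe();print('Ftool',RT.inv().apply(st['force']).round(1),st['moment'])
im=cams.grab_frame('wrist');crop(im,190,120,340,250,4,'pics/w11c.png')
E
```

```text
clk 9.62 pos [0.5158 0.0473 0.137 ] rpy [ 1.4815e+02 -5.0000e-02  9.6100e+01] w 0.0146 F [-0.  -3.1 -2.9]
delta [-0.014  0.008  0.182] [-0.003 -0.002  0.001] q [ 0.35  0.51 -0.74  2.37  2.04  0.45 -2.09]
Ftool [-3.1 -1.8  2.3] [-0.62329387  0.86846073 -0.37069197]
```

View pics/w11c.png

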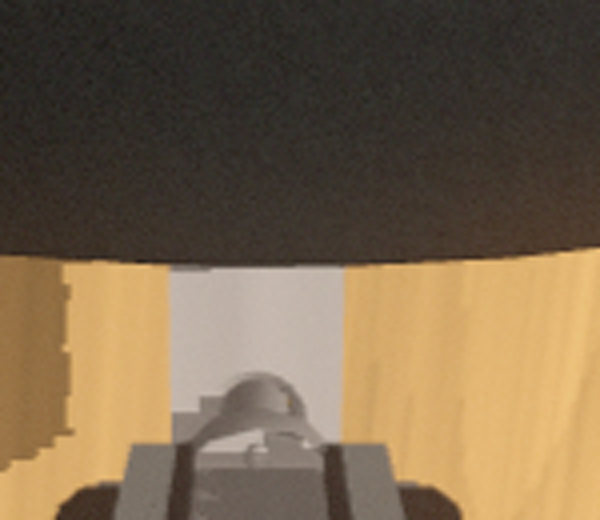

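>>> arm_command(
  deltas=[
    [-1,-0.004,0,0.01,0,0,0],
    [-1,-0.004,0,0.035,0,0,0],
    [-1,-0.004,0,0.06,0,0,0],
    [-1,-0.004,0,0.06,0,0,0],
  ],
)

```text
clock: 10.18
position: [0.5202, 0.0473, 0.129]
tool_rot: [2.587, -0.001, 1.677]
force: [-1.7, -1.7, -7.7]
grip_width: 0.0148
```

```bash
python3 - <<'E'
from hole import *
plan(P+.0284*hz,RT)
st=telemetry.observe();print('Ftool',RT.inv().apply(st['force']).round(1),st['moment'])
E
```

```text
clk 10.18 pos [0.5202 0.0473 0.129 ] rpy [ 1.482e+02 -7.000e-02  9.611e+01] w 0.0148 F [-1.7 -1.7 -7.7]
delta [-0.011  0.012  0.122] [-0.004 -0.003  0.001] q [ 0.35  0.54 -0.75  2.37  2.06  0.47 -2.1 ]
Ftool [-1.5 -5.7  5.5] [-0.6576651   1.89214525 -0.3020883 ]
```

>>> arm_command(
  deltas=[
    [-1,0,-0.002,0.02,0,0,0],
    [-1,0,-0.002,0.04,0,0,0],
    [-1,0,-0.002,0.06,0,0,0],
    [-1,0,-0.002,0.06,0,0,0],
  ],
)

```text
clock: 10.68
position: [0.5248, 0.0477, 0.1214]
tool_rot: [2.586, -0.001, 1.677]
force: [-1.8, -1.3, -7.1]
grip_width: 0.0145
```

```bash
python3 - <<'E'
from hole import *
plan(P+.0284*hz,RT)
st=telemetry.observe();print('Ftool',RT.inv().apply(st['force']).round(1),st['moment'])
im=cams.grab_frame('scene');crop(im,300,90,380,165,8,'pics/s12.png')
E
```

```text
clk 10.68 pos [0.5248 0.0477 0.1214] rpy [ 1.4818e+02 -6.0000e-02  9.6100e+01] w 0.0145 F [-1.8 -1.3 -7.1]
delta [-0.011  0.012  0.062] [-0.004 -0.002  0.001] q [ 0.35  0.57 -0.75  2.36  2.08  0.49 -2.1 ]
Ftool [-1.1 -5.4  5. ] [-0.71173944  1.96916199 -0.33094057]
```

View pics/s12.png

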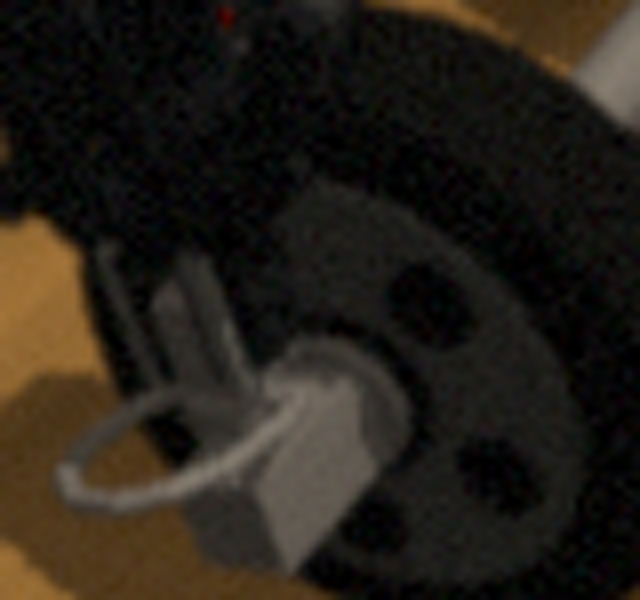

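>>> arm_command(
  deltas=[
    [-1,0,0,0.015,0,0,0],
    [-1,0,0,0.03,0,0,0],
    [-1,0,0,0.045,0,0,0],
    [-1,0,0,0.055,0,0,0],
    [-1,0,0,0.055,0,0,0],
  ],
)

```text
clock: 11.35
position: [0.5291, 0.0482, 0.1145]
tool_rot: [2.586, -0.001, 1.677]
force: [-3.5, -2.9, -8.5]
grip_width: 0.0145
```

```bash
python3 - <<'E'
from hole import *
plan(P+.0284*hz,RT)
st=telemetry.observe();print('Ftool',RT.inv().apply(st['force']).round(1),st['moment'])
im=cams.grab_frame('wrist');crop(im,170,120,340,260,4,'pics/w13c.png')
E
```

```text
clk 11.35 pos [0.5291 0.0482 0.1145] rpy [ 1.4817e+02 -6.0000e-02  9.6110e+01] w 0.0145 F [-3.5 -2.9 -8.5]
delta [-0.011  0.012  0.008] [-0.004 -0.002  0.001] q [ 0.35  0.59 -0.75  2.35  2.1   0.5  -2.11]
Ftool [-2.5 -7.7  5.2] [-0.6469396   2.20251714 -0.27392174]
```

View pics/w13c.png

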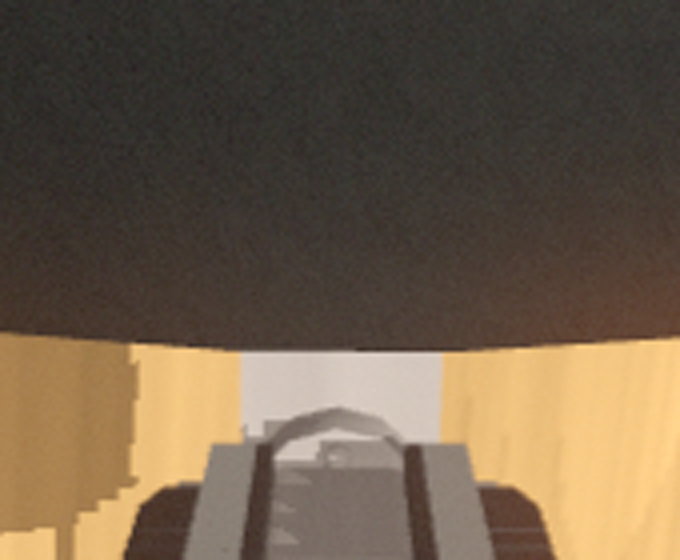

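>>> arm_command(
  deltas=[
    [-1,0,0,0.01,0,0,0],
    [-1,0,0,0.02,0,0,0],
    [-1,0,0,0.02,0,0,0],
  ],
)

```text
clock: 11.78
position: [0.5296, 0.0487, 0.113]
tool_rot: [2.585, 0.0, 1.679]
force: [-38.4, -7.7, 43.0]
grip_width: 0.0143
```

```bash
python3 - <<'E'
from hole import *
plan(P+.0284*hz,RT)
st=telemetry.observe();print('Ftool',RT.inv().apply(st['force']).round(1),st['moment'])
im=cams.grab_frame('scene');crop(im,300,90,380,165,8,'pics/s14.png')
im=cams.grab_frame('top');crop(im,110,140,190,215,8,'pics/t14.png')
E
```

```text
clk 11.78 pos [0.5296 0.0487 0.113 ] rpy [1.4813e+02 1.0000e-02 9.6210e+01] w 0.0143 F [-38.4  -7.7  43. ]
delta [-0.013  0.014 -0.002] [-0.003 -0.002  0.004] q [ 0.35  0.6  -0.75  2.35  2.1   0.51 -2.11]
Ftool [ -3.7 -10.2 -57.1] [-1.16446011  2.73128178 -0.47920544]
```

View pics/s14.png

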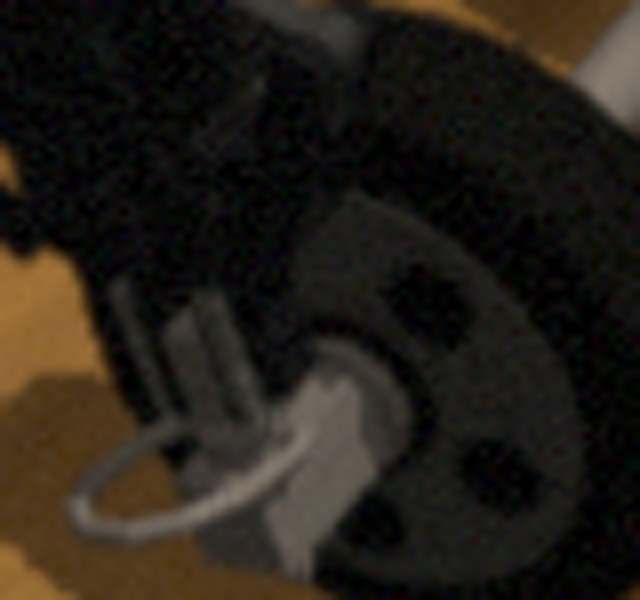

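View pics/t14.png

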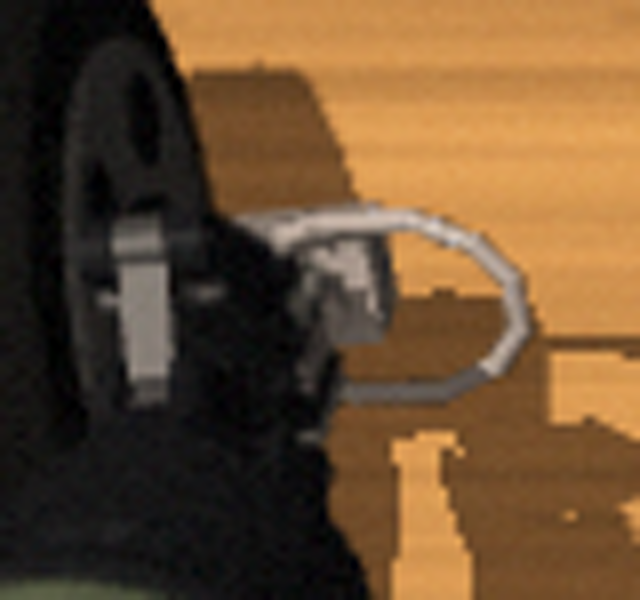

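>>> arm_command(
  deltas=[
    [-1,0,0,-0.01,0,0,0],
    [-1,0,0,-0.01,0,0,0],
    [-0.3,0,0,-0.015,0,0,0],
    [-0.1,0,0,-0.02,0,0,0],
    [-0.1,0,0,-0.02,0,0,0],
    [-0.1,0,0,-0.02,0,0,0],
  ],
)

```text
clock: 12.62
position: [0.5296, 0.0484, 0.115]
tool_rot: [2.585, -0.001, 1.678]
force: [0.1, 0.9, -0.3]
grip_width: 0.0385
```

```bash
python3 - <<'E'
from hole import *
plan(P+.0284*hz,RT)
st=telemetry.observe();print('Ftool',RT.inv().apply(st['force']).round(1),st['moment'])
im=cams.grab_frame('wrist');crop(im,150,120,360,280,3.5,'pics/w15c.png')
E
```

```text
clk 12.62 pos [0.5296 0.0484 0.115 ] rpy [ 1.481e+02 -5.000e-02  9.612e+01] w 0.0385 F [ 0.1  0.9 -0.3]
delta [-0.012  0.007  0.009] [-0.002 -0.002  0.002] q [ 0.35  0.59 -0.75  2.35  2.1   0.5  -2.11]
Ftool [0.9 0.  0.3] [-0.00134849  0.56714284  0.01853674]
```

View pics/w15c.png

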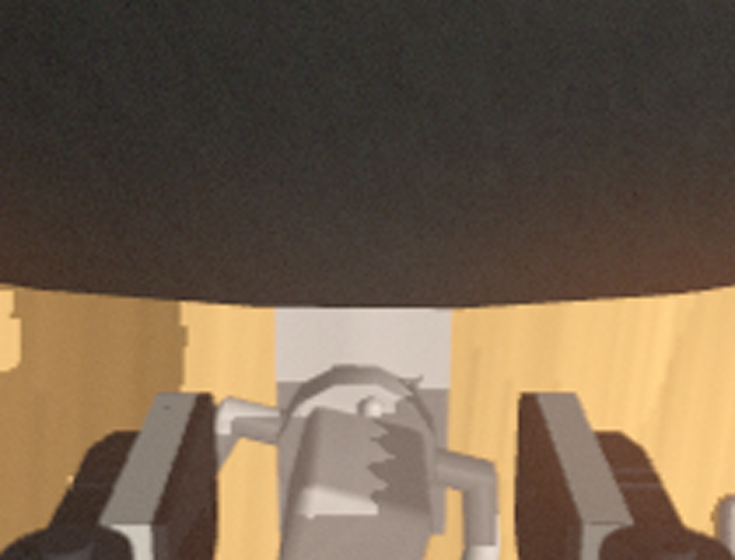

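>>> arm_command(
  deltas=[
    [-0.1,0,-0.008,0,0,0,0],
    [-0.4,0,-0.008,0,0,0,0],
    [-0.7,0,-0.008,0,0,0,0],
    [-1,0,-0.008,0,0,0,0],
    [-1,0,-0.008,0,0,0,0],
    [-1,0,-0.008,0,0,0,0],
    [-1,0,-0.008,0,0,0,0],
  ],
  newtons=30,
)

```text
clock: 13.55
position: [0.5284, 0.0483, 0.1142]
tool_rot: [2.585, -0.001, 1.678]
force: [0.2, 1.6, 1.4]
grip_width: 0.0171
```

```bash
python3 - <<'E'
from hole import *
plan(P+.0284*hz,RT)
st=telemetry.observe();print('Ftool',RT.inv().apply(st['force']).round(1),st['moment'])
im=cams.grab_frame('wrist');crop(im,150,120,360,280,3.5,'pics/w16c.png')
im=cams.grab_frame('top');crop(im,110,140,190,215,8,'pics/t16.png')
E
```

```text
clk 13.55 pos [0.5284 0.0483 0.1142] rpy [ 1.4812e+02 -5.0000e-02  9.6130e+01] w 0.0171 F [0.2 1.6 1.4]
delta [-0.012  0.017  0.009] [-0.003 -0.002  0.002] q [ 0.35  0.59 -0.75  2.35  2.1   0.51 -2.11]
Ftool [ 1.6  1.  -1. ] [0.21120811 0.48682264 0.21112693]
```

View pics/w16c.png

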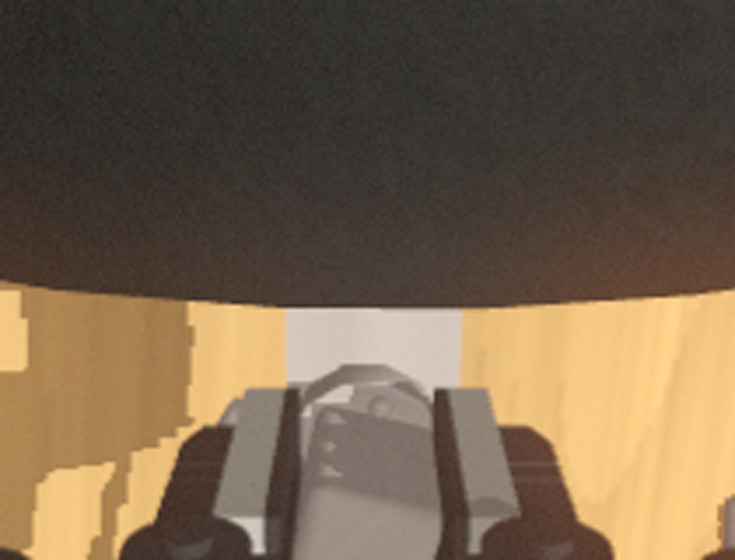

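View pics/t16.png

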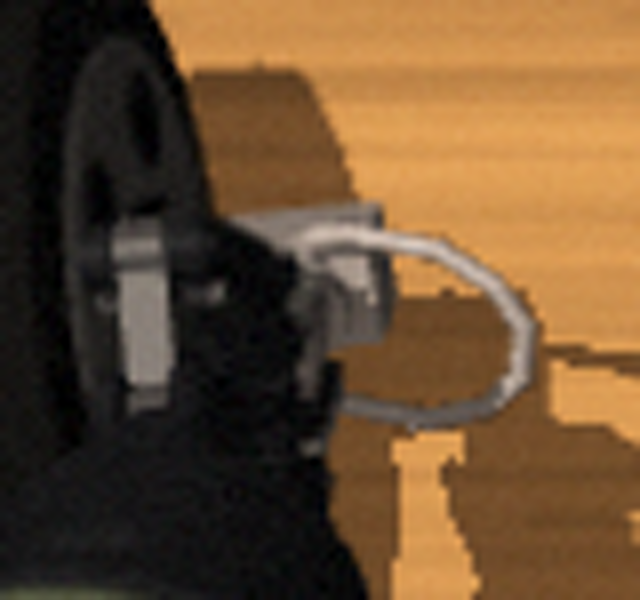

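>>> arm_command(
  deltas=[
    [-1,0,0,0,0,0,0],
    [-1,0,0,0,0,0,0],
    [-1,0,0,0,0,0,0],
    [-1,0,0,0,0,0,0],
  ],
  newtons=90,
)

```text
clock: 14.15
position: [0.5283, 0.0484, 0.1144]
tool_rot: [2.585, -0.001, 1.678]
force: [-5.1, 1.0, 8.0]
grip_width: 0.0149
```

```bash
python3 - <<'E'
from hole import *
plan(P+.0284*hz,RT)
st=telemetry.observe();print('Ftool',RT.inv().apply(st['force']).round(1),st['moment'])
im=cams.grab_frame('wrist');crop(im,150,120,360,280,3.5,'pics/w17c.png')
E
```

```text
clk 14.15 pos [0.5283 0.0484 0.1144] rpy [ 1.4811e+02 -5.0000e-02  9.6140e+01] w 0.0149 F [-5.1  1.   8. ]
delta [-0.012  0.017  0.01 ] [-0.003 -0.003  0.002] q [ 0.35  0.59 -0.75  2.35  2.1   0.51 -2.11]
Ftool [ 1.5  0.  -9.4] [0.22340376 0.44097739 0.08469041]
```

View pics/w17c.png

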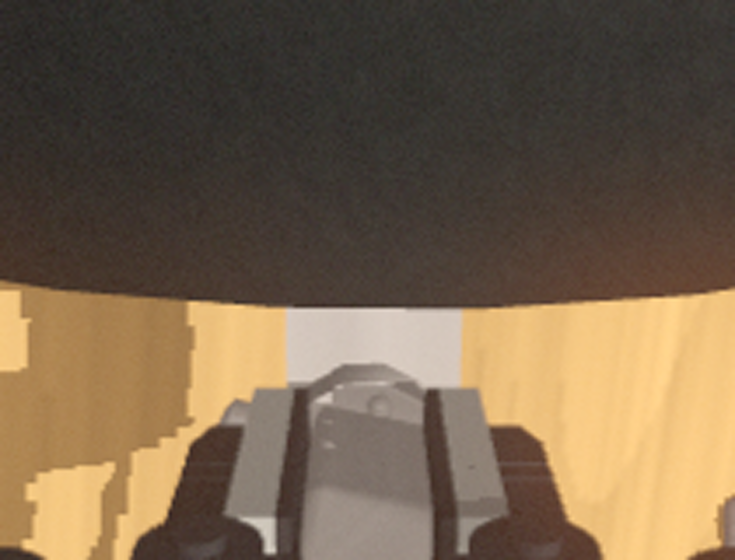

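>>> arm_command(
  deltas=[
    [-1,0,0,-0.005,0,0,-0.1],
    [-1,0,0,-0.005,0,0,-0.2],
    [-1,0,0,-0.005,0,0,-0.25],
    [-1,0,0,-0.005,0,0,-0.25],
  ],
)

```text
clock: 14.7
position: [0.5278, 0.0483, 0.1147]
tool_rot: [2.594, 0.102, 1.845]
force: [0.5, 2.3, -4.7]
grip_width: 0.0144
```

```bash
python3 - <<'E'
from hole import *
plan(P+.0284*hz,RT)
st=telemetry.observe();print('Ftool',RT.inv().apply(st['force']).round(1),st['moment'])
im=cams.grab_frame('wrist');crop(im,150,120,360,280,3.5,'pics/w18c.png')
im=cams.grab_frame('top');crop(im,110,140,190,215,8,'pics/t18.png')
E
```

```text
clk 14.70 pos [0.5278 0.0483 0.1147] rpy [148.64   5.84 105.69] w 0.0144 F [ 0.5  2.3 -4.7]
delta [-0.016  0.016  0.014] [-0.003 -0.003  0.251] q [ 0.31  0.57 -0.7   2.36  2.14  0.48 -1.96]
Ftool [ 2.3 -1.9  4.3] [0.45018091 1.07567564 0.32998136]
```

View pics/w18c.png

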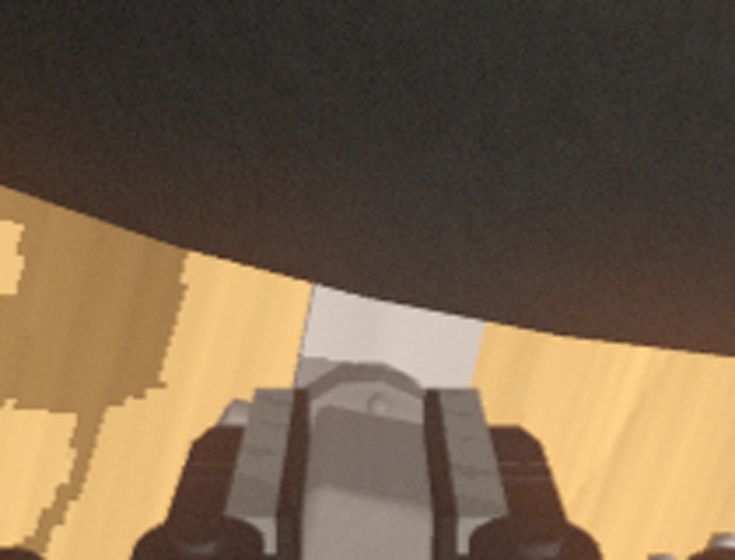

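View pics/t18.png

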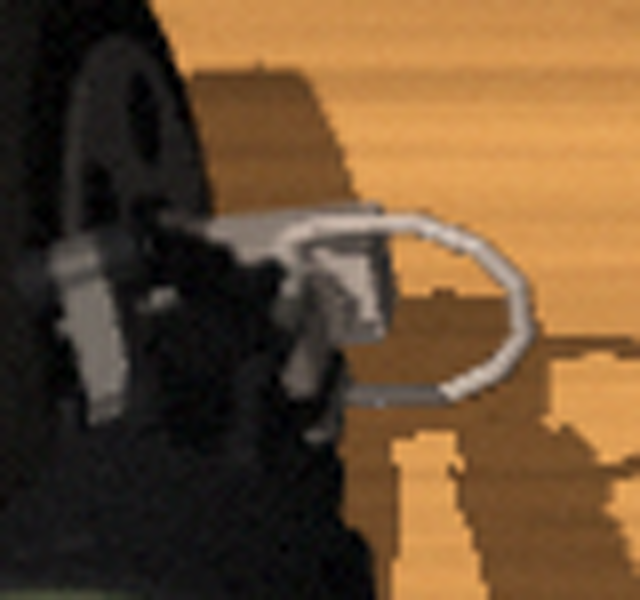

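>>> arm_command(
  deltas=[
    [-1,0,0,0.004,0,0,0],
    [-1,0,0,0.006,0,0,0],
    [-0.75,0,0,0.004,0,0,0],
    [-0.6,0,0,0,0,0,0],
    [-0.4,0,0,0,0,0,0],
    [-0.3,0,0,0,0,0,0],
    [-0.3,0,0,0,0,0,0],
  ],
  newtons=30,
)

```text
clock: 15.68
position: [0.5282, 0.0481, 0.115]
tool_rot: [2.593, 0.103, 1.845]
force: [-0.5, 0.4, -0.7]
grip_width: 0.03
```

```bash
python3 - <<'E'
from hole import *
plan(P+.0284*hz,RT)
st=telemetry.observe();print('Ftool',RT.inv().apply(st['force']).round(1),st['moment'])
im=cams.grab_frame('wrist');crop(im,150,120,360,280,3.5,'pics/w19c.png')
E
```

```text
clk 15.68 pos [0.5282 0.0481 0.115 ] rpy [148.59   5.88 105.68] w 0.03 F [-0.5  0.4 -0.7]
delta [-0.013  0.013  0.014] [-0.002 -0.002  0.251] q [ 0.31  0.57 -0.7   2.36  2.14  0.48 -1.96]
Ftool [ 0.4 -0.7  0.4] [-0.06034878  0.55894928  0.01349383]
```

View pics/w19c.png

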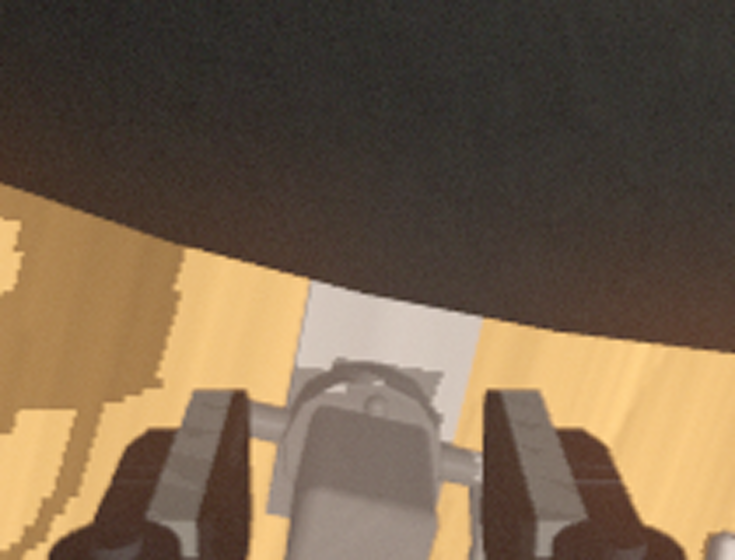

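>>> arm_command(
  deltas=[
    [-0.2,0,0,-0.05,0,0,0],
    [-0.1,0,0,-0.15,0,0,0],
    [-0.1,0,0,-0.3,0,0,0.1],
    [-0.5,0,0,-0.45,0,0,0.2],
    [-1,0,0,-0.5,0,0,0.25],
    [-1,0,0,-0.5,0,0,0.25],
    [-1,0,0,-0.5,0,0,0.25],
  ],
)

```text
clock: 16.6
position: [0.4888, 0.044, 0.1781]
tool_rot: [2.586, -0.001, 1.679]
force: [-0.4, -0.7, 0.3]
grip_width: -0.0002
```

```bash
python3 - <<'E'
from hole import *
import pickle
plan(P+.05*hx+(.017+.013+.03)*hz,RT)
im=cams.grab_frame('wrist');cv2.imwrite('pics/w20.png',im);pickle.dump((cams.get_calibration('wrist'),telemetry.observe()),open('w20.pkl','wb'))
crop(im,170,150,340,290,4,'pics/w20c.png')
im=cams.grab_frame('scene');cv2.imwrite('pics/s20f.png',im);crop(im,300,90,380,165,8,'pics/s20.png')
im=cams.grab_frame('top');cv2.imwrite('pics/t20f.png',im);crop(im,110,140,190,215,8,'pics/t20.png')
E
```

```text
clk 16.60 pos [0.4888 0.044  0.1781] rpy [ 1.4815e+02 -3.0000e-02  9.6180e+01] w -0.0002 F [-0.4 -0.7  0.3]
delta [-0.345  0.017  0.3  ] [-0.003 -0.003  0.003] q [ 0.33  0.35 -0.7   2.41  1.9   0.33 -2.  ]
```

View pics/w20.png

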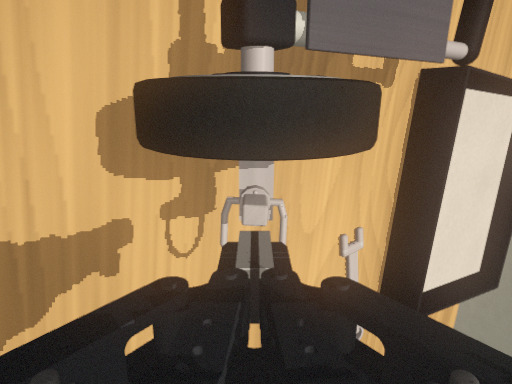

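View pics/s20.png

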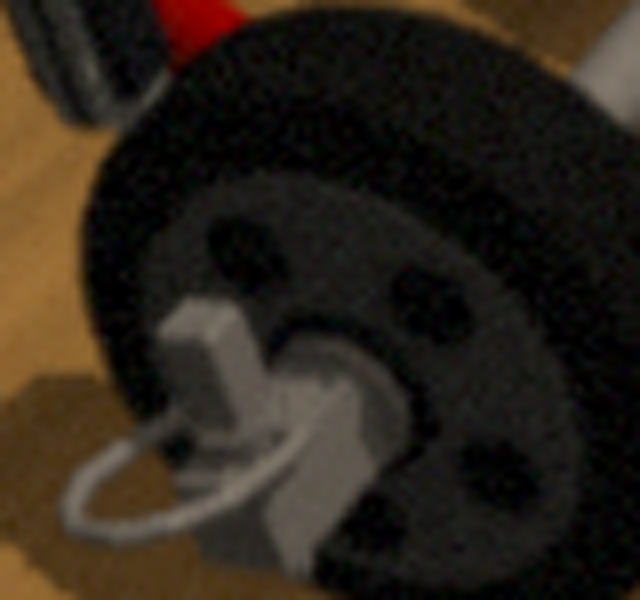

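View pics/t20.png

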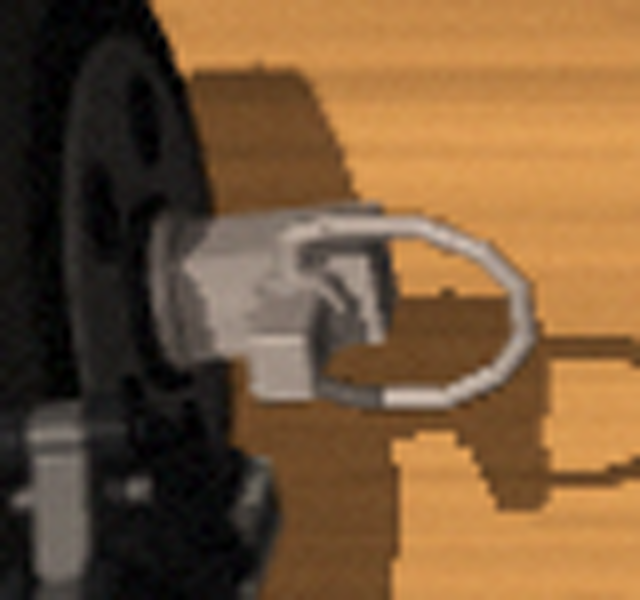

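```bash
python3 - <<'E'
from hole import *
S=cams.get_calibration('scene');T=cams.get_calibration('top')
s=lambda x,y:((x+.5)/8-.5+300,(y+.5)/8-.5+90)
t=lambda x,y:((x+.5)/8-.5+110,(y+.5)/8-.5+140)
for n,a,b in [('headtop',(200,314),(280,343)),('bar',(68,505),(527,316))]:
    X,e=tri([(S,*s(*a)),(T,*t(*b))]);d=X-P;print(n,X.round(4),e[0].__round__(2),'in hole frame mm',(np.array([d@hx,d@hy,d@hz])*1e3).round(1))
E
```

```text
headtop [0.5303 0.0431 0.1266] 0.33 in hole frame mm [ 3.6  5.2 39.6]
bar [ 0.5375 -0.0066  0.1118] 0.82 in hole frame mm [53.8 -1.  26. ]
```

```bash
python3 - <<'E'
from hole import *
S=cams.get_calibration('scene');T=cams.get_calibration('top')
s=lambda x,y:((x+.5)/8-.5+300,(y+.5)/8-.5+90)
t=lambda x,y:((x+.5)/8-.5+110,(y+.5)/8-.5+140)
P2=np.array([.5469,.0485,.0927])
for n,a,b in [('headtop',(200,314),(280,343)),('headtop',(200,318),(282,340)),('bar',(85,528),(527,316)),('bar',(100,538),(527,316))]:
    X,e=tri([(S,*s(*a)),(T,*t(*b))]);d=X-P2;print(n,X.round(4),e[0].__round__(2),'in hole frame mm',(np.array([d@hx,d@hy,d@hz])*1e3).round(1))
P3=P+np.array([.0005,0,.0])
for n,x in [('headtop',34),('headtop+3',37)]:
    X=P2+x/1e3*hz;print(n,((proj(S,X)-[300,90]+.5)*8-.5).round(),((proj(T,X)-[110,140]+.5)*8-.5).round())
X=P2+.0492*hx+.0127*hz;print('bar',((proj(S,X)-[300,90]+.5)*8-.5).round(),((proj(T,X)-[110,140]+.5)*8-.5).round())
E
```

```text
headtop [0.5303 0.0431 0.1266] 0.33 in hole frame mm [ 3.7  3.5 37.8]
headtop [0.5309 0.0426 0.1261] 0.47 in hole frame mm [ 4.1  3.7 37.1]
bar [ 0.5396 -0.004   0.103 ] 0.56 in hole frame mm [51.5 -5.4 15.5]
bar [ 0.5411 -0.0023  0.0988] 1.97 in hole frame mm [49.9 -6.2 11. ]
headtop [204. 317.] [270. 353.]
headtop+3 [199. 306.] [268. 359.]
bar [112. 534.] [512. 287.]
```

>>> arm_command(
  deltas=[
    [-1,-0.01,0.01,0.1,0,0,0],
    [-1,-0.01,0.01,0.22,0,0,0],
    [-1,-0.01,0.01,0.3,0,0,0],
    [-1,-0.01,0.01,0.33,0,0,0],
    [-1,-0.01,0.01,0.345,0,0,0],
    [-1,-0.01,0.01,0.345,0,0,0],
  ],
)

```text
clock: 17.5
position: [0.5172, 0.0455, 0.1355]
tool_rot: [2.585, -0.001, 1.678]
force: [0.7, -0.1, -0.4]
grip_width: -0.0001
```

```bash
python3 - <<'E'
from hole import *
plan(P+.05*hx+(.017+.013+.03)*hz,RT)
st=telemetry.observe();print('Ftool',RT.inv().apply(st['force']).round(1))
E
```

```text
clk 17.50 pos [0.5172 0.0455 0.1355] rpy [ 1.4812e+02 -4.0000e-02  9.6120e+01] w -0.0001 F [ 0.7 -0.1 -0.4]
delta [-0.334  0.006 -0.041] [-0.003 -0.002  0.002] q [ 0.35  0.52 -0.74  2.37  2.05  0.45 -2.09]
Ftool [-0.2  0.4  0.6]
```

>>> arm_command(
  deltas=[
    [-1,0,0,0.008,0,0,0],
    [-1,0,0,0.016,0,0,0],
    [-1,0,0,0.02,0,0,0],
    [-1,0,0,0.02,0,0,0],
  ],
)

```text
clock: 18.0
position: [0.5185, 0.0461, 0.1337]
tool_rot: [2.584, -0.0, 1.679]
force: [-20.4, -2.5, 33.5]
grip_width: -0.0
```

```bash
python3 - <<'E'
from hole import *
plan(P+.05*hx+(.017+.013+.03)*hz,RT)
st=telemetry.observe();print('Ftool',RT.inv().apply(st['force']).round(1))
E
```

```text
clk 18.00 pos [0.5185 0.0461 0.1337] rpy [ 1.4804e+02 -1.0000e-02  9.6200e+01] w -0.0 F [-20.4  -2.5  33.5]
delta [-0.337  0.004 -0.056] [-0.001 -0.002  0.004] q [ 0.35  0.52 -0.74  2.37  2.06  0.46 -2.09]
Ftool [ -0.3   0.3 -39.3]
```

>>> arm_command(
  deltas=[
    [-1,0,0,-0.07,0,0,0],
    [-1,-0.1,-0.01,-0.07,0,0,0],
    [-1,-0.2,-0.02,-0.07,0,0,0],
    [-1,-0.31,-0.02,-0.03,0,0,0],
    [-1,-0.31,-0.02,0.02,0,0,0],
    [-1,-0.31,-0.02,0.04,0,0,0],
    [-1,-0.31,-0.02,0.04,0,0,0],
  ],
)

```text
clock: 18.88
position: [0.5243, 0.0003, 0.126]
tool_rot: [2.586, -0.001, 1.678]
force: [0.6, -0.4, -0.4]
grip_width: -0.0001
```

```bash
python3 - <<'E'
from hole import *
plan(P+.046*hx+(.017)*hz,RT)
st=telemetry.observe();print('Ftool',RT.inv().apply(st['force']).round(1))
im=cams.grab_frame('wrist');crop(im,150,130,350,280,4,'pics/w21c.png')
im=cams.grab_frame('scene');crop(im,290,80,370,170,7,'pics/s21.png')
im=cams.grab_frame('top');crop(im,110,140,190,215,8,'pics/t21.png')
E
```

```text
clk 18.88 pos [5.243e-01 3.000e-04 1.260e-01] rpy [ 1.4814e+02 -8.0000e-02  9.6170e+01] w -0.0001 F [ 0.6 -0.4 -0.4]
delta [-0.004  0.027  0.184] [-0.003 -0.004  0.002] q [ 0.47  0.55 -0.73  2.36  2.16  0.41 -2.07]
Ftool [-0.5  0.3  0.6]
```

View pics/w21c.png

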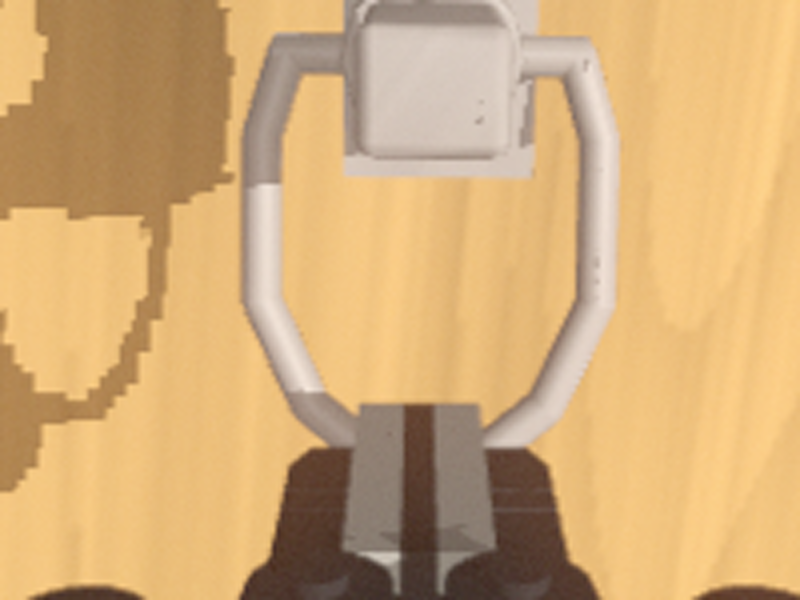

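View pics/s21.png

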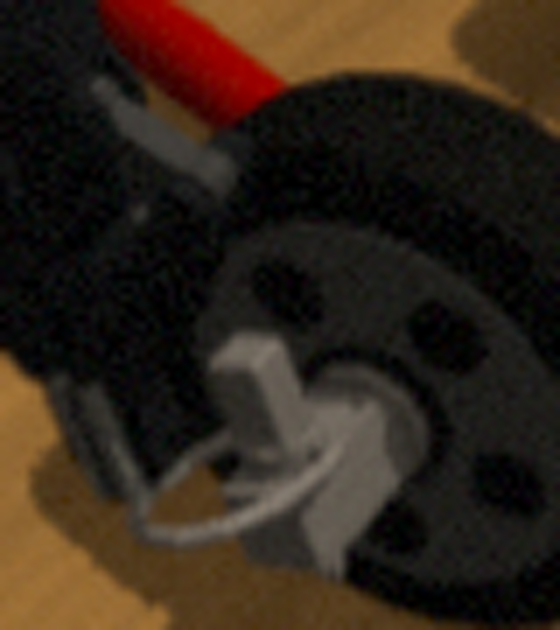

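View pics/t21.png

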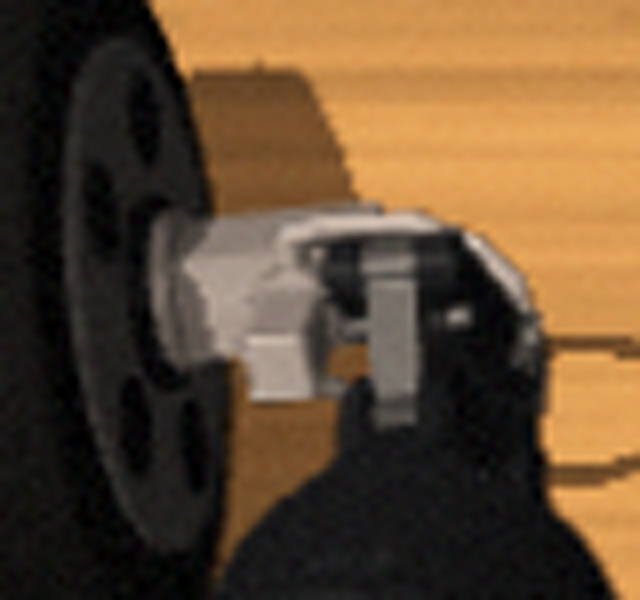

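>>> arm_command(
  deltas=[
    [-1,0.005,0.01,0.06,0,0,0],
    [-1,0.005,0.01,0.12,0,0,0],
    [-1,0.01,0.01,0.17,0,0,0],
    [-1,0.015,0.01,0.22,0,0,0],
    [-1,0.015,0.01,0.22,0,0,0],
  ],
)

```text
clock: 19.65
position: [0.5427, 0.0041, 0.0982]
tool_rot: [2.586, -0.002, 1.678]
force: [0.6, -0.2, 1.4]
grip_width: -0.0004
```

```bash
python3 - <<'E'
from hole import *
plan(P+.046*hx+(-.013)*hz,RT)
st=telemetry.observe();print('Ftool',RT.inv().apply(st['force']).round(1))
im=cams.grab_frame('wrist');crop(im,150,130,350,280,4,'pics/w22c.png')
E
```

```text
clk 19.65 pos [0.5427 0.0041 0.0982] rpy [ 1.4817e+02 -1.0000e-01  9.6140e+01] w -0.0004 F [ 0.6 -0.2  1.4]
delta [-0.016  0.02   0.161] [-0.004 -0.003  0.001] q [ 0.46  0.64 -0.73  2.33  2.21  0.47 -2.09]
Ftool [-0.2  1.2 -0.9]
```

View pics/w22c.png

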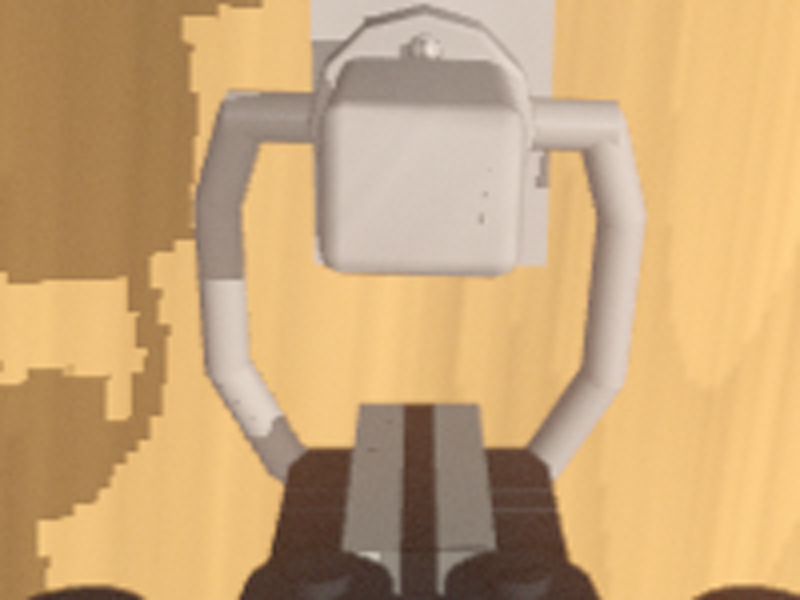

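```bash
python3 - <<'E'
from hole import *
im=cams.grab_frame('scene');crop(im,290,80,370,170,7,'pics/s22.png')
im=cams.grab_frame('top');crop(im,110,140,190,215,8,'pics/t22.png')
E
```

```text
(no output)
```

View pics/s22.png

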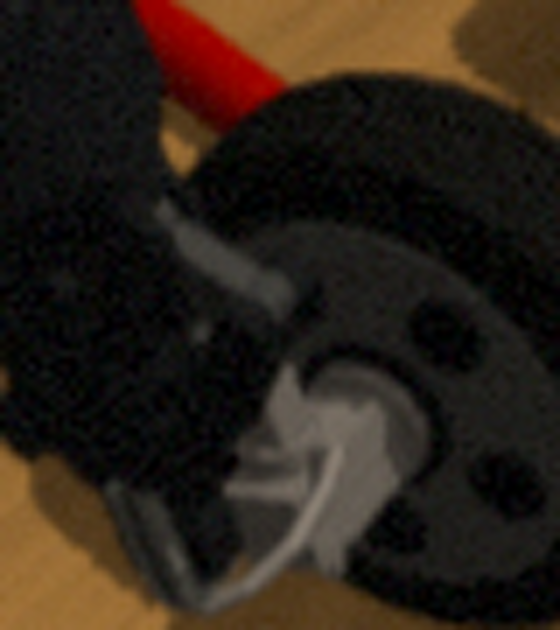

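View pics/t22.png

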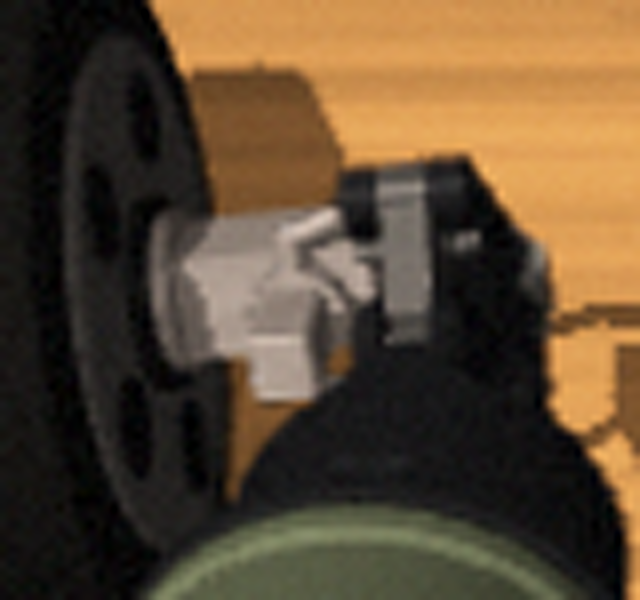

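>>> arm_command(
  deltas=[
    [-1,0.005,0,0.04,0,0,0],
    [-1,0.01,0,0.08,0,0,0],
    [-1,0.015,0,0.12,0,0,0],
    [-1,0.02,0,0.15,0,0,0],
    [-1,0.02,0,0.15,0,0,0],
  ],
)

```text
clock: 20.42
position: [0.5543, 0.0081, 0.0794]
tool_rot: [2.586, -0.001, 1.677]
force: [0.7, 1.4, 0.6]
grip_width: 0.0001
```

```bash
python3 - <<'E'
from hole import *
plan(P+.046*hx+(-.013)*hz,RT)
st=telemetry.observe();print('Ftool',RT.inv().apply(st['force']).round(1))
im=cams.grab_frame('scene');crop(im,290,80,370,170,7,'pics/s23.png')
im=cams.grab_frame('wrist');crop(im,150,130,350,280,4,'pics/w23c.png')
E
```

```text
clk 20.43 pos [0.5543 0.0081 0.0794] rpy [ 1.4814e+02 -6.0000e-02  9.6110e+01] w 0.0001 F [0.7 1.4 0.6]
delta [-0.034  0.018  0.012] [-0.003 -0.002  0.001] q [ 0.44  0.7  -0.73  2.3   2.23  0.51 -2.09]
Ftool [ 1.3  1.  -0. ]
```

View pics/s23.png

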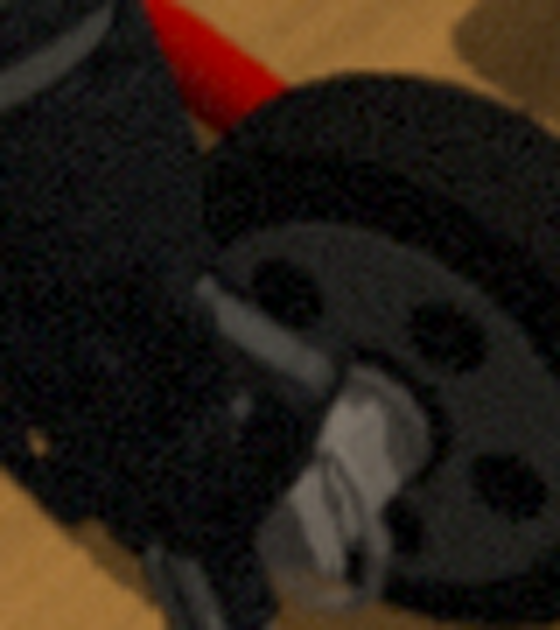

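View pics/w23c.png

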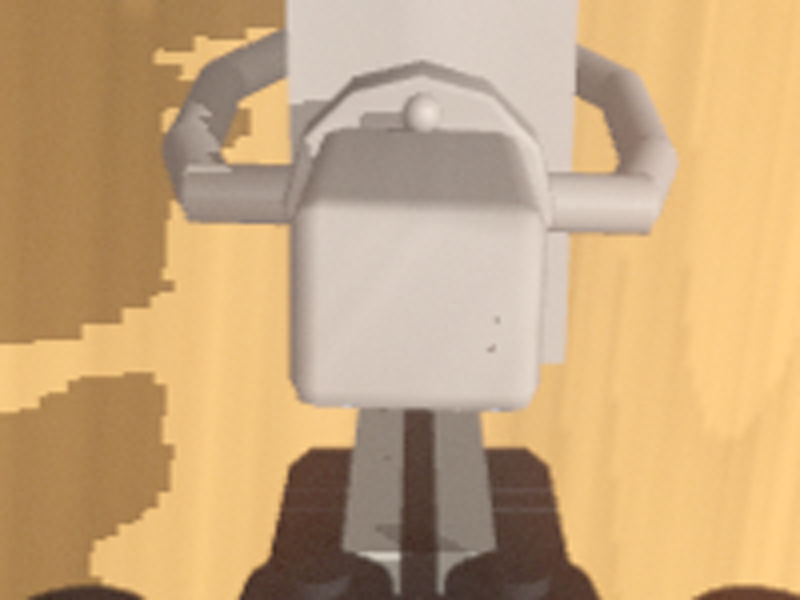

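>>> arm_command(
  deltas=[
    [-1,-0.02,0,-0.15,0,0,0],
    [-1,-0.04,0,-0.35,0,0,0],
    [-1,-0.1,0,-0.6,0,0,0],
    [-1,-0.2,0,-0.8,0,0,0],
    [-1,-0.3,0,-0.8,0,0,0],
    [-1,-0.4,0,-0.8,0,0,0],
    [-1,-0.4,0,-0.8,0,0,0],
  ],
)

```text
clock: 21.4
position: [0.4976, -0.0595, 0.1818]
tool_rot: [2.585, -0.001, 1.675]
force: [-1.1, 0.9, -0.5]
grip_width: 0.0002
```

```bash
python3 - <<'E'
from hole import *
st=telemetry.observe();print(st['position'],st['force'])
a=cams.grab_frame('scene');cv2.imwrite('pics/s24f.png',a);crop(a,290,80,370,170,6,'pics/s24.png')
a=cams.grab_frame('top');crop(a,110,140,190,215,8,'pics/t24.png')
a=cams.grab_frame('wrist');cv2.imwrite('pics/w24.png',a)
E
```

```text
[ 0.49757876 -0.05952105  0.1818188 ] [-1.1283817   0.94331499 -0.4710263 ]
```

View pics/s24.png

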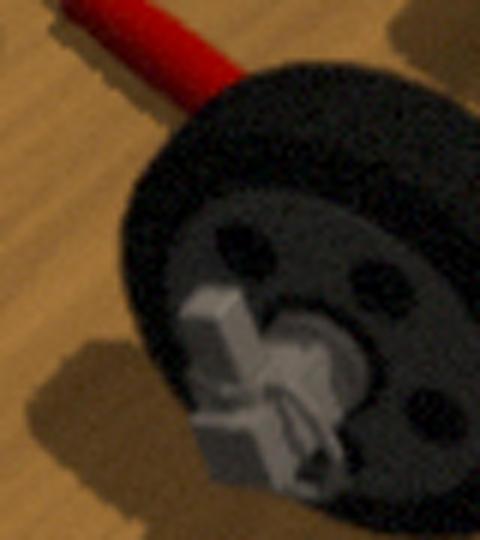

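View pics/t24.png

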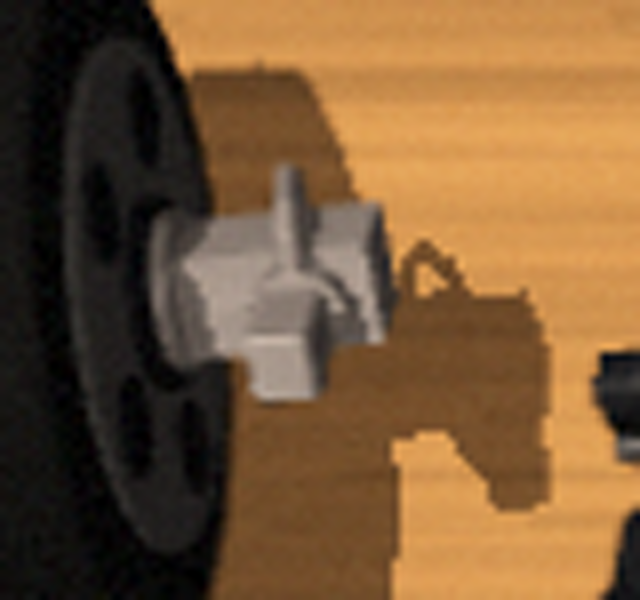

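View pics/s24f.png

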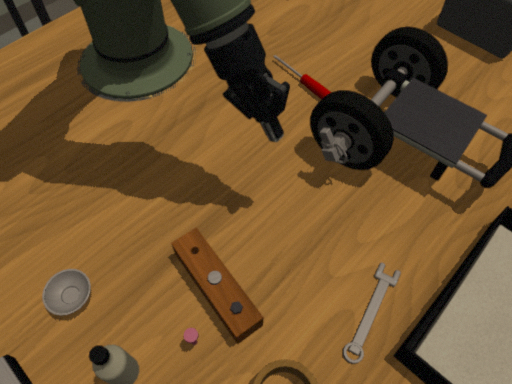

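View pics/w24.png

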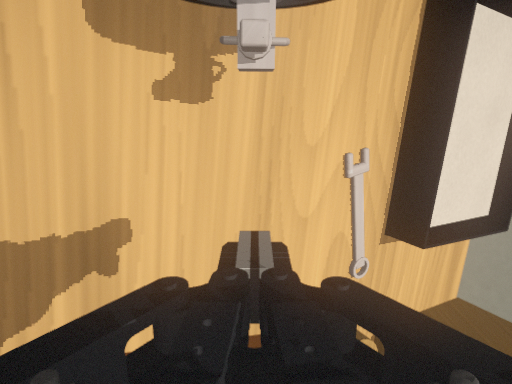

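```bash
python3 - <<'E'
from hole import *
a=cv2.imread('pics/t21.png')[325:405,240:310];b=cv2.imread('pics/t24.png')
r=cv2.matchTemplate(b[285:445,200:360],a,cv2.TM_CCOEFF_NORMED);_,m,_,l=cv2.minMaxLoc(r);print(m,np.array(l)+[200-240,285-325],'(crop px, 8/px)')
print(job.job_done())
E
```

```text
0.9722280502319336 [2 0] (crop px, 8/px)
the job is handed in; nothing more can be done
None
```

The linch pin is home in the axle and its ring has snapped shut past the pin's end. I handed the job in at about 21.6 s; it gave no verdict.

- **Insertion:** I took the pin from the stand and pushed it through the axle hole with the ring open towards the free end.
- **Pin turned on release:** When I first let go, the pin turned about 10–15° in the hole. I gripped it again and turned it back to within about 3°. I then pressed on the head with about 39 N; the fingertips stopped 34.6 mm above the flat, against a nominal 34 mm, so the collar is seated.
- **Ring:** I pushed the ring's bar down with the closed fingertips until it snapped over, then backed the arm clear.

**Last checks:**
- The scene, top and wrist pictures show the ring closed along the shaft.
- The pin's head moved by no more than 0.25 px from just after that press to the end, so the pin did not back out.
- The plain pin and the bolt are still in their holes, and the gripper touches nothing.

**Doubts:**
- The wrist force reached about 57 N for a moment as the collar met the flat. It was carried through the gripped pin. It is over the 40 N limit for the arm or gripper's body pressing on something, which I took not to apply here, and under the 120 N wrist limit.
- Before the 39 N press, triangulating the head from two cameras put it 3–4 mm higher and farther sideways than nominal. I put this down to calibration error and play in the hole.

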